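# Roll-test the spare brayer rollers and reject the one that rocks

## Robot

A 7-joint arm with a two-finger parallel gripper is mounted at the origin on a cart in front of the work surface, level with it; the furniture and walls round the work are solid. World frame = base frame: x ahead of the robot, y to its left, z up, the work surface at z = 0. Lengths are in m, angles in rad, forces in N, time in s.
With the tool pointing down it reaches from about 0.4 to 0.875 m from the base axis. Payload 4.4 kg.
Tool frame: the origin (TCP) lies at the very end of the fingers, on their centre line; the grasp point (between the pads) lies 19 mm behind it (r.pinch_z is the distance from the TCP to the grasp point, in m); z points along the fingers, y is the direction in which the jaws open and shut (so a half turn about z gives the same grasp; the last joint's range is limited). The gripper opens to 85 mm and grips with 20 to 120 N. Pads are 22 mm wide; open, the fingers measure 114 mm over their backs; the gripper's body (76 mm by 85 mm) begins 54 mm behind the grasp point. The pads swing forward as they close: fully open they stand 13 mm farther back than shut.
Start: joints at [1.16, 0.628, 0.038, 1.517, -0.027, 0.996, -0.02], TCP at [0.22, -0.612, 0.201] pointing down, gripper open.
Joint ranges: [-3.06, 3.06], [-0.37, 2.12], [-1.25, 1.32], [0.18, 2.47], [-1.1, 4.24], [0.23, 1.98], [-2.94, 2.94]. Speed limits (rad/s): [2.57, 2.57, 3.14, 3.14, 3.14, 3.14, 3.14].

## Interface

Orientations are given as [roll, pitch, yaw] about the fixed x, y, z axes, in that order (R = Rz(yaw) Ry(pitch) Rx(roll)).
In Python, from rig import r, cams, workorder gives the robot as it stands.
- The arm moves only by the tool step_arm, never from a script. Its argument "motion" is a list of rows, each a list of 3 entries, a list of its own where there are three numbers: the opening, from 0 (shut) to 1 (fully open), then the shift along the tool's x, y, z in units of 3 cm (1.0 is 3 cm), then the turn about the tool's z in units of 0.1 rad (1.0 is 0.1 rad). A call has 1 to 20 rows; each row shifts and turns the commanded pose from where the row before left it, along the tool's axes as they then stand; what a row does not reach is not made up. A row lasts 1/12 s, in which the tool goes at most 41.7 mm and 7.16 degrees, less where a joint would pass 70% of its speed; a pose out of reach is approached as far as the arm can. A call with a number of a shift or a turn outside -1 to 1 is refused whole. A call with a gripper value outside its range is refused whole. The fingers move at their own pace and stop on an object; the grip force is fixed at half the most. Time passes only in rows, so rows that do not move let the fingers close. It gives the time, the measured TCP pose, the force and the opening at its end, in the units of the state.
- r.sense(): the state, without advancing time (a new reading comes with each control period).
- cams.get_image(name): name is "scene" or "top" or "wrist"; returns (picture, depth): 400x640x3 uint8, blue, green, red; 400x640 float32, m along the optical axis (not along the pixel's ray), 0 where there is no reading.
- cams.get_calibration(name): a dict with "fx", "fy", "cx", "cy" (pixels), "distortion" ([k1, k2, p1, p2, k3] as OpenCV has them; the pictures are not rectified), "T" (4x4, takes a point from camera to world coordinates). Camera axes: x right, y down, z forward; pixel columns grow to the right and rows downward; lengths in m; the calibration is good to about 2 mm. A picture is of the moment at which its call begins: read the wrist's pose just before it. get_calibration takes no time and is no camera call; for the wrist camera it gives the pose at the moment of the call.
- workorder.job_done(): hands the job in, once; it reports no verdict.
The state is a dict: "time_s": time; "joint_pos": joint angles; "qvel": joint speeds; "joint_efforts": joint torques, N m; "position": TCP position; "tcp_rot": TCP orientation; "wrist_force": force on the tool from outside, world axes, zero at the start; "ft_torque": the same for the moment, N m; "opening": finger opening in m.
Only numpy, scipy, OpenCV 4.12 (cv2) and the standard library are available. Lean on these libraries where they do the work, as an engineer would, in place of code of your own. Each camera call takes 0.05 s, during which the arm holds its last target.

## Task

Test the three spare rubber rollers on the metal plate: without picking them up, push each one gently so that it rolls, turning as it goes, over the line scribed across the plate. The one that rocks to and fro has its core off centre: after it has rolled over the line, pick it out and put it in the plywood reject tray. The two that roll evenly are good: roll them on into the wooden gutter at the far side of the plate and leave them lying there, and leave the other things on the table where they are.

Things in the scene. Friction and masses are not known exactly. Their poses are not given: they have to be found in the camera images.
- plate: Fixed level steel test plate on feet, 360 mm wide (its y), its surface 20 mm above the table, from x = -115 to +100 mm. Thin dark line scribed across it at x = 0. Origin: on the table under the middle of that line; x points from the near side, where the rollers start side by side (x about -72 mm, y about -113, 0, 113 mm, axes about along y, 17 mm over the plate), to the gutter; z up.
- plate_gutter (a point): Centre of the floor of the wooden gutter along the plate's far side; axes as the plate's. The gutter is 49 mm wide (plate x = 100 to 149 mm) and 340 mm long; floor 6 mm below the plate's surface; far wall 12 mm thick, 10 mm higher than the plate's surface; end blocks 8 mm higher. A round roller in it has its centre 17 mm above this floor.
- roller_a_centre (a point): Centre of one of three dark rubber rollers, 34 mm round, 90 mm long (102 over thin axle stubs), 0.15 kg; y along its axis, x and z turn with it. Two are true: pushed at 0.1 m/s and let go they roll some 4 cm on. One has hub and core 6 mm off centre, underneath at the start (z up): it runs ahead, rocks and settles heavy side down one turn (107 mm) on; a hard push sends it on to the gutter.
- roller_b_centre (a point): Centre of one of three dark rubber rollers, 34 mm round, 90 mm long (102 over thin axle stubs), 0.15 kg; y along its axis, x and z turn with it. Two are true: pushed at 0.1 m/s and let go they roll some 4 cm on. One has hub and core 6 mm off centre, underneath at the start (z up): it runs ahead, rocks and settles heavy side down one turn (107 mm) on; a hard push sends it on to the gutter.
- roller_c_centre (a point): Centre of one of three dark rubber rollers, 34 mm round, 90 mm long (102 over thin axle stubs), 0.15 kg; y along its axis, x and z turn with it. Two are true: pushed at 0.1 m/s and let go they roll some 4 cm on. One has hub and core 6 mm off centre, underneath at the start (z up): it runs ahead, rocks and settles heavy side down one turn (107 mm) on; a hard push sends it on to the gutter.
- reject_tray: Fixed open plywood tray, outside 140 mm along its x, 180 mm along its y, 30 mm high, walls 6 mm, floor 6 mm thick. Origin: centre of its underside, on the table; z up. The roller fits best along y. Mind the fixed green hand press between plate and tray, on the table at about x 0.64, y 0.01 m: 0.3 m tall, its lever juts towards the robot to about x 0.52 m.
- tape_roll: Bystander, loose: roll of masking tape lying flat, 104 mm across, 25 mm high; origin at the centre of its underside.
- spare_brayer: Bystander, loose: hand ink roller with a red handle, 152 x 85 x 31 mm; origin at the centre of its underside.
- pot: Bystander, loose: small closed ink pot with black lid, 44 mm across, 51 mm high; origin at the centre of its underside.
Mind the look-alikes: they are no part of the job. Leave any pink look-alike of the part that bears roller_b_centre alone.

How it is judged:
On the way:
1. the roller with the off-centre core rolls over the scribed line, on the plate and turning (its z axis more than 0.6 rad from upright there) (x of roller_b_centre in the frame of plate between 0 and 0.14 m and angle between roller_b_centre's own z axis and vertical above 0.6 rad and z of roller_b_centre in the frame of plate below 0.05 m and y of roller_b_centre in the frame of plate between -0.19 and 0.19 m), for 0.04 s.
At the end, for the whole second after the job is handed in: Both true rollers lie in the gutter (centre 109 to 143 mm beyond the plate's origin along x, less than 34.5 mm above the table) and the roller with the off-centre core lies inside the reject tray (centre within 60 mm of the tray's centre along its x and y, less than 34 mm above the table) (x of roller_a_centre in the frame of plate between 0.109 and 0.143 m and y of roller_a_centre in the frame of plate between -0.17 and 0.17 m and z of roller_a_centre in the frame of plate between 0.025 and 0.0345 m and x of roller_c_centre in the frame of plate between 0.109 and 0.143 m and y of roller_c_centre in the frame of plate between -0.17 and 0.17 m and z of roller_c_centre in the frame of plate between 0.025 and 0.0345 m and x of roller_b_centre in the frame of reject_tray between -0.06 and 0.06 m and y of roller_b_centre in the frame of reject_tray between -0.06 and 0.06 m and z of roller_b_centre in the frame of reject_tray below 0.034 m and contact force between reject_tray and the fingers below 0.5 N); the robot touches nothing.
It fails at once if a roller is slid along the plate without turning (5 cm gone with less than about a third of the turn it should have made) ((distance of roller_a_centre from where it was at the start of the episode between 0.05 and 0.056 m and angle between roller_a_centre's own z axis and vertical below 1 rad and z of roller_a_centre in the frame of plate below 0.05 m and x of roller_a_centre in the frame of plate between -0.05 and 0.03 m and y of roller_a_centre in the frame of plate between -0.19 and 0.19 m) or (distance of roller_b_centre from where it was at the start of the episode between 0.05 and 0.056 m and angle between roller_b_centre's own z axis and vertical below 1 rad and z of roller_b_centre in the frame of plate below 0.05 m and x of roller_b_centre in the frame of plate between -0.05 and 0.03 m and y of roller_b_centre in the frame of plate between -0.19 and 0.19 m) or (distance of roller_c_centre from where it was at the start of the episode between 0.05 and 0.056 m and angle between roller_c_centre's own z axis and vertical below 1 rad and z of roller_c_centre in the frame of plate below 0.05 m and x of roller_c_centre in the frame of plate between -0.05 and 0.03 m and y of roller_c_centre in the frame of plate between -0.19 and 0.19 m)).
It fails at once if a true roller is picked up off the plate or knocked off it (z of any of roller_a_centre, roller_c_centre in the frame of plate above 0.065 m or height (world z) of any of roller_a_centre, roller_c_centre below 0.022 m).
It fails at once if a bystander is shifted by more than 3 cm (distance of any of tape_roll, spare_brayer, pot from where it was at the start of the episode above 0.03 m).
It also fails if it takes over 64 s, if anything falls off the work surface, if the arm or the gripper's body presses on something with over 40 N, if the wrist force passes 120 N, or if a joint passes its speed limit or range.

## Working session

There is one attempt and no reset: what is moved stays moved. The work goes in short steps, Python scripts to look and compute and a tool call to move; the robot and the scene stay as the last step left them, time stands still between calls to the robot, and variables do not carry over. Pictures are saved under pics/ and viewed, and the job is handed in when it is done.

Besides the shell and the picture viewer there is one more tool, called in YAML: its name, and indented under it one key for each argument. step_arm: Moves the arm, as the interface text tells. Its arguments: {"type":"object","properties":{"motion":{"type":"array"}},"required":["motion"]}

```bash
ls; mkdir -p pics; python3 - <<'E'
from rig import r, cams, workorder
import cv2
print(r.sense()); print(r.pinch_z)
for n in ["scene","top"]:
    im,d=cams.get_image(n); cv2.imwrite(f"pics/{n}0.png",im)
    import numpy as np; np.save(f"pics/{n}0.npy",d)
    print(n,cams.get_calibration(n))
E
```

```text
pics
{'time_s': 0.0, 'joint_pos': array([ 1.16012779,  0.6293454 ,  0.03842793,  1.51840204, -0.02699299,
        0.9962566 , -0.02003942]), 'qvel': array([-0.00066878, -0.00015659, -0.00052328,  0.00024108, -0.00062463,
       -0.0011707 ,  0.00099903]), 'joint_efforts': array([-7.03130831e-05, -5.63396430e+01,  1.22631636e+00, -1.93445063e+01,
        1.10984186e-02,  1.05486129e-02, -2.70710575e-05]), 'position': array([ 0.21954688, -0.61106978,  0.20007845]), 'tcp_rot': array([-3.13969903e+00,  2.31669245e-05,  3.44843532e-01]), 'wrist_force': array([-0.50079667,  0.00621129,  0.07150132]), 'ft_torque': array([0.00191971, 0.01814625, 0.00081511]), 'opening': 0.08559416118986662}
0.0187
scene {'fx': 455.3819314089519, 'fy': 455.3819314089519, 'cx': 323.7118049169479, 'cy': 200.94385262035118, 'distortion': array([0.01131029, 0.        , 0.        , 0.        , 0.        ]), 'T': array([[-0.87958387, -0.42788197,  0.20796449,  0.25899482],
       [-0.47563678,  0.78164217, -0.40349124,  0.43153997],
       [ 0.01009281, -0.45381995, -0.89103625,  1.26414693],
       [ 0.        ,  0.        ,  0.        ,  1.        ]])}
top {'fx': 412.61022954134717, 'fy': 412.61022954134717, 'cx': 321.97040327111023, 'cy': 201.29497185113974, 'distortion': array([-0.05991669,  0.        ,  0.        ,  0.        ,  0.        ]), 'T': array([[-0.025425  , -0.98675757,  0.16019695,  0.32182778],
       [-0.99965392,  0.02401335, -0.01074203, -0.11823594],
       [ 0.00675292, -0.16041463, -0.98702662,  1.42870677],
       [ 0.        ,  0.        ,  0.        ,  1.        ]])}
```

View pics/scene0.png

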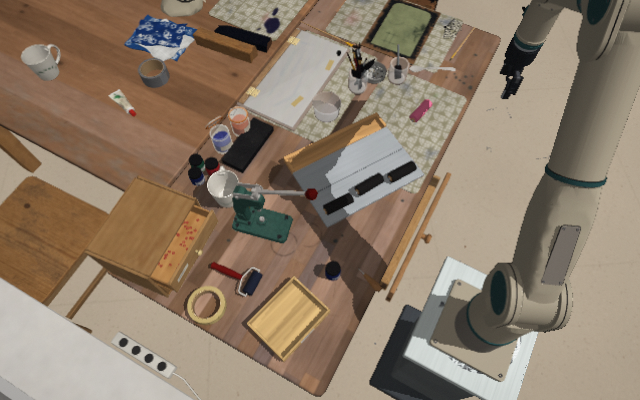

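View pics/top0.png

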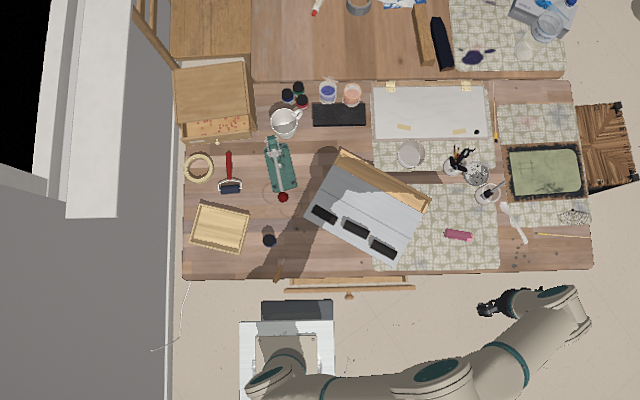

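The top view shows the plate around (370,205), with the rollers at (323,214), (355,229) and (383,249). The gutter is on the upper side, the tray at (220,226), and the press at (280,165) with its lever ball at (283,197). The pink look-alike is at (458,235).

```bash
python3 - <<'E'
import cv2
im=cv2.imread("pics/top0.png"); c=im[140:280,180:480]; cv2.imwrite("pics/topz.png",cv2.resize(im[140:270,295:440],None,fx=5.2,fy=4.6*1.13,interpolation=cv2.INTER_CUBIC)[:600])
cv2.imwrite("pics/topz.png",cv2.resize(im[145:265,300:440],(700,600),interpolation=cv2.INTER_CUBIC))
cv2.imwrite("pics/topt.png",cv2.resize(im[130:260,180:310],(600,600),interpolation=cv2.INTER_CUBIC))
E
```

```text
(no output)
```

View pics/topz.png

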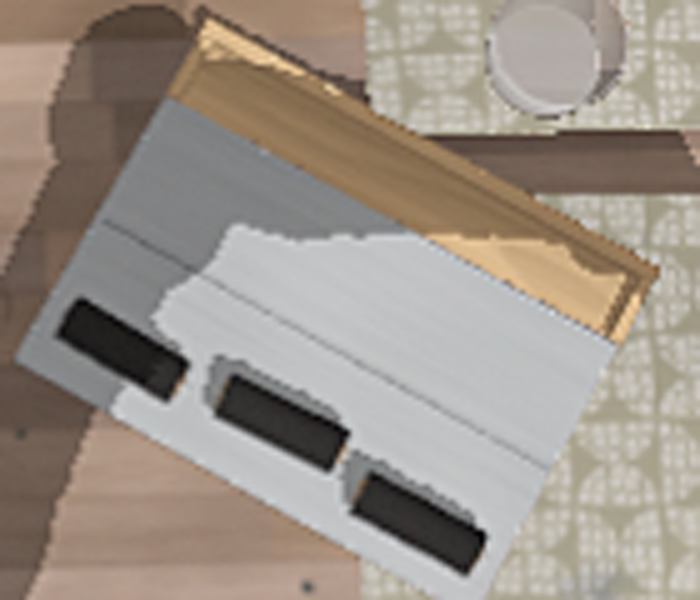

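View pics/topt.png

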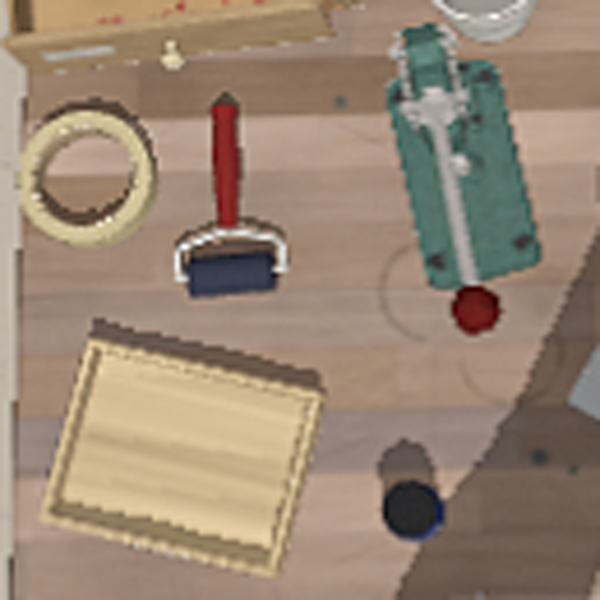

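```bash
cat > h.py <<'E'
import numpy as np, cv2
def pix2plane(cal,uv,z):
    K=np.array([[cal['fx'],0,cal['cx']],[0,cal['fy'],cal['cy']],[0,0,1]])
    n=cv2.undistortPoints(np.array(uv,float).reshape(-1,1,2),K,np.array(cal['distortion'])).reshape(-1,2)
    T=cal['T']; d=np.c_[n,np.ones(len(n))]@T[:3,:3].T
    s=(z-T[2,3])/d[:,2]; return T[:3,3]+d*s[:,None]
E
python3 - <<'E'
from h import *
from rig import cams
cal=cams.get_calibration("top")
def Z(p): return [((x+.5)/5-.5+300,(y+.5)/5-.5+145) for x,y in p]
def T(p): f=600/130; return [((x+.5)/f-.5+180,(y+.5)/f-.5+130) for x,y in p]
P=pix2plane(cal,Z([(105,221),(548,467),(17,358),(168,98),(614,343)]),.02)
print("plate",P.round(4))
L=P[1]-P[0]; print("len",np.linalg.norm(L))
yd=-L[:2]/np.linalg.norm(L[:2]); xd=np.array([yd[1],-yd[0]]); O=(P[0]+P[1])[:2]/2
print("O",O,"yaw",np.arctan2(xd[1],xd[0]))
for q in P: print("plate frame",((q[:2]-O)@xd).round(4),((q[:2]-O)@yd).round(4))
R=[[(77,298),(187,356),(168,401),(58,340)],[(233,373),(349,431),(331,470),(216,412)],[(370,472),(487,534),(469,577),(351,516)]]
for q in R:
    w=pix2plane(cal,Z(q),.040); c=w.mean(0)[:2]
    a=(w[1]+w[2]-w[0]-w[3])[:2]
    print("roller",c.round(4),"pf",((c-O)@xd).round(4),((c-O)@yd).round(4),"ang",np.arctan2(a[1],a[0]).round(3), np.linalg.norm(w[1]-w[0]))
w=pix2plane(cal,T([(88,340),(325,392),(278,577),(42,520)]),.03)
print("tray",w.round(3),w.mean(0)); 
e=(w[0]-w[1]);print("yaw of y",np.arctan2(e[1],e[0]),np.linalg.norm(e),np.linalg.norm(w[1]-w[2]))
print("pot",pix2plane(cal,T([(412,510)]),.051),"brayer",pix2plane(cal,T([(232,275)]),.03))
d=np.load("pics/top0.npy")
for n,p in dict(ball=(283,197),lever=(279,180)).items():
    z=d[p[1],p[0]]; 
    n_=np.array([(p[0]-cal['cx'])/cal['fx'],(p[1]-cal['cy'])/cal['fy'],1])*z
    print(n,cal['T'][:3,:3]@n_+cal['T'][:3,3])
E
```

```text
plate [[ 0.5946 -0.1299  0.02  ]
 [ 0.4159 -0.429   0.02  ]
 [ 0.5001 -0.067   0.02  ]
 [ 0.6815 -0.1764  0.02  ]
 [ 0.5003 -0.48    0.02  ]]
len 0.34843273313576995
O [ 0.50521618 -0.27947943] yaw -0.5385579600086594
plate frame 0.0 0.1742
plate frame 0.0 -0.1742
plate frame -0.1133 0.1798
plate frame 0.0984 0.1789
plate frame 0.0986 -0.1747
roller [ 0.5022 -0.1394] pf -0.0744 0.1188 ang -2.095 0.08462986552774865
roller [ 0.45  -0.246] pf -0.0646 0.0005 ang -2.065 0.0874481492379274
roller [ 0.3782 -0.3355] pf -0.0803 -0.1132 ang -2.081 0.08848844699703465
tray [[0.552 0.291 0.03 ]
 [0.509 0.114 0.03 ]
 [0.374 0.148 0.03 ]
 [0.419 0.323 0.03 ]] [0.46341573 0.21880177 0.03      ]
yaw of y 1.3315151974349864 0.1827355032901813 0.13970283778676512
pot [[0.41867777 0.04707935 0.051     ]] brayer [[0.59895219 0.18367869 0.03      ]]
ball [ 0.52080191 -0.02221464  0.29382083]
lever [ 0.57723031 -0.00816961  0.25851355]
```

step_arm:
  motion:
    - [0.6,[0,0,0.2],1]
    - [0.6,[0,0,0.2],1]
    - [0.6,[0,0,0.2],1]
    - [0.6,[0,0,0.2],1]
    - [0.6,[0,0,0.2],1]
    - [0.6,[0,0,0.2],1]
    - [0.6,[0,0,0.2],1]
    - [0.6,[0,0,0.2],1]
    - [0.6,[0,0,0.2],0.84]

```text
time_s: 0.85
position: [0.2197, -0.6113, 0.1462]
tcp_rot: [-3.141, 0.001, -0.544]
wrist_force: [0.9, 0.1, -0.1]
opening: 0.0514
```

```bash
cat >> h.py <<'E'
from scipy.spatial.transform import Rotation as Ro
YAW=-0.5386; xd=np.array([np.cos(YAW),np.sin(YAW)]); yd=np.array([-xd[1],xd[0]])
O=np.array([0.50522,-0.27948])+0.0023*yd
def pf(p): q=np.array(p[:2])-O; return np.array([q@xd,q@yd])
def wf(x,y): return O+x*xd+y*yd
def units(s,tgt):
    R=Ro.from_euler('xyz',s['tcp_rot']).as_matrix()
    return (R.T@(np.array(tgt)-s['position'])/0.03).round(2)
E
python3 - <<'E'
from h import *
from rig import r
s=r.sense(); print(s['time_s'],s['position'],s['tcp_rot'],s['opening'],pf(s['position']))
print(units(s,[*wf(-0.125,-0.115),0.075]))
E
```

```text
0.85 [ 0.21968509 -0.61133677  0.1462161 ] [-3.14099513e+00  7.74668626e-04 -5.43992061e-01] 0.05137911345482665 [-0.07489021 -0.43363578]
[ -1.73 -10.61   2.38]
```

step_arm:
  motion:
    - [0.6,[-0.3,-0.4,0.1],0]
    - [0.6,[-0.3,-0.8,0.1],0]
    - [0.6,[-0.3,-0.9,0.1],0]
    - [0.6,[-0.3,-0.9,0.1],0]
    - [0.6,[-0.3,-0.9,0.2],0]
    - [0.6,[-0.23,-0.9,0.2],0]
    - [0.6,[0,-0.9,0.2],0]
    - [0.6,[0,-0.9,0.2],0]
    - [0.6,[0,-0.9,0.3],0]
    - [0.6,[0,-0.9,0.3],0]
    - [0.6,[0,-0.9,0.3],0]
    - [0.6,[0,-0.8,0.3],0]
    - [0.6,[0,-0.41,0.08],0]
    - [0.6,[0,0,0],0]

```text
time_s: 2.02
position: [0.3383, -0.3107, 0.0716]
tcp_rot: [-3.139, 0.003, -0.534]
wrist_force: [-0.6, 0.0, 0.0]
opening: 0.0514
```

```bash
python3 - <<'E'
from h import *
from rig import r,cams
s=r.sense(); print(s['time_s'],s['position'],s['tcp_rot'],pf(s['position']))
print(units(s,[*wf(-0.122,-0.115),0.028]))
im,d=cams.get_image("wrist"); cv2.imwrite("pics/w1.png",im)
im,d=cams.get_image("top"); cv2.imwrite("pics/t1.png",cv2.resize(im[145:295,280:440],(640,600),interpolation=cv2.INTER_CUBIC))
E
```

```text
2.0167 [ 0.33826466 -0.31070718  0.07162452] [-3.13912826e+00  3.00474211e-03 -5.33688417e-01] [-0.12730158 -0.11474346]
[0.18 0.01 1.45]
```

View pics/w1.png

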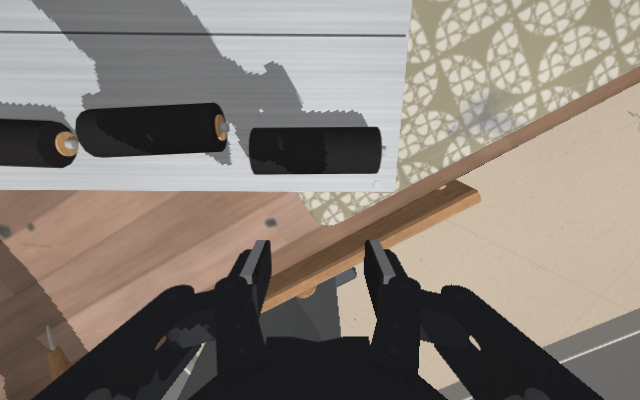

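View pics/t1.png

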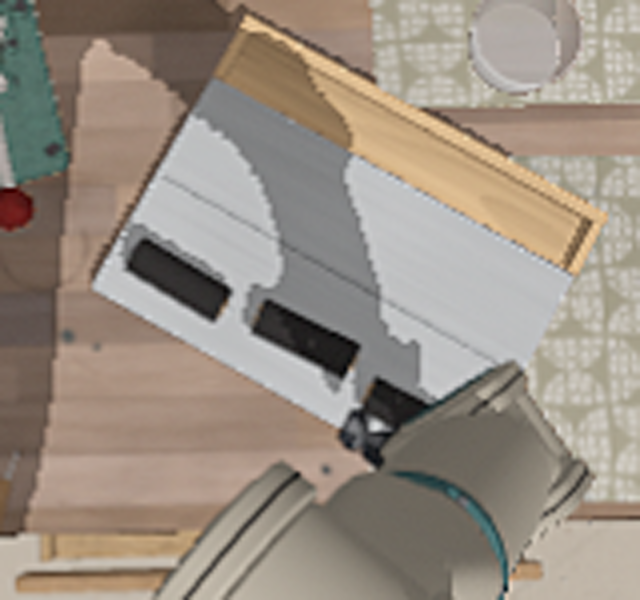

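The wrist view shows the plate and all three rollers, with the right one centred at about (315,150). I'll lower the tool and give it a gentle 0.1 m/s tap.

step_arm:
  motion:
    - [0.6,[0,0,0.5],0]
    - [0.6,[0,0,0.5],0]
    - [0.6,[0,0,0.45],0]
    - [0.6,[0,0,0],0]
    - [0.6,[0.15,0,0],0]
    - [0.6,[0.25,0,0],0]
    - [0.6,[0.28,0,0],0]
    - [0.6,[0.28,0,0],0]
    - [0.6,[0.28,0,0],0]
    - [0.6,[0.28,0,0],0]

```text
time_s: 2.95
position: [0.3777, -0.3387, 0.0296]
tcp_rot: [3.141, -0.001, -0.539]
wrist_force: [-0.4, -0.2, 1.0]
opening: 0.0512
```

```bash
cat > snap.py <<'E'
import sys
from h import *
from rig import r,cams
n=sys.argv[1]; k=int(sys.argv[2]) if len(sys.argv)>2 else 2; skip=int(sys.argv[3]) if len(sys.argv)>3 else 3
ims=[]
for i in range(k):
    s=r.sense(); im,d=cams.get_image("wrist"); 
    im=cv2.resize(im,(400,250),interpolation=cv2.INTER_AREA) if k>1 else im
    cv2.putText(im,"%.2f"%s['time_s'],(5,20),0,.5,(0,0,255),1); ims.append(im)
    if i<k-1:
        for _ in range(skip): cams.get_image("wrist")
if k>1:
    if k%2: ims.append(ims[-1]*0)
    out=np.vstack([np.hstack(ims[j:j+2]) for j in range(0,len(ims),2)])
else: out=ims[0]
cv2.imwrite(f"pics/{n}.png",out)
s=r.sense(); print(s['time_s'],s['position'].round(4),s['tcp_rot'].round(3),pf(s['position']),s['wrist_force'].round(1))
E
python3 snap.py p1 4 3
```

```text
3.6 [ 0.3761 -0.3379  0.0291] [-3.142  0.    -0.539] [-0.08088084 -0.11871637] [ 0.1 -0.3 -0.4]
```

View pics/p1.png

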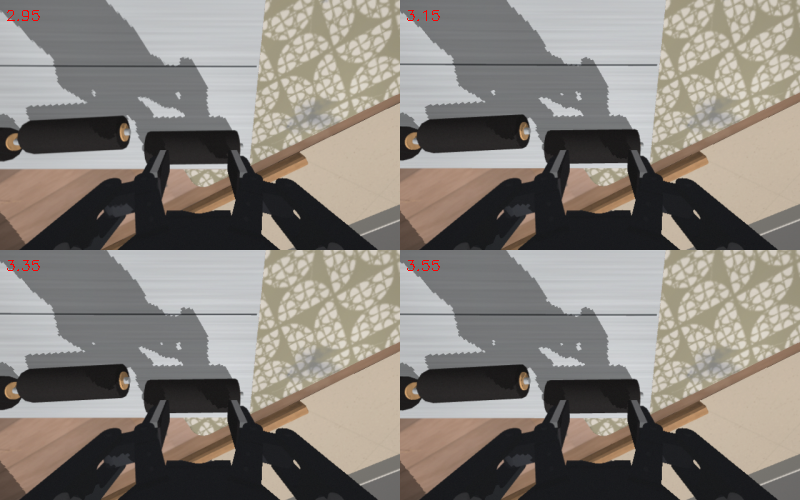

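```bash
cat > loc.py <<'E'
import sys
from h import *
from rig import r,cams
def cloud(name):
    cal=cams.get_calibration(name); im,d=cams.get_image(name)
    K=np.array([[cal['fx'],0,cal['cx']],[0,cal['fy'],cal['cy']],[0,0,1]])
    v,u=np.mgrid[0:400,0:640]
    n=cv2.undistortPoints(np.stack([u.ravel(),v.ravel()],1).astype(float).reshape(-1,1,2),K,np.array(cal['distortion'])).reshape(-1,2)
    P=np.c_[n,np.ones(len(n))]*d.reshape(-1,1)
    W=P@cal['T'][:3,:3].T+cal['T'][:3,3]
    return im,d,W.reshape(400,640,3)
def rollers(name="wrist"):
    im,d,W=cloud(name)
    q=(W[...,:2]-O); X=q@xd; Y=q@yd; Zc=W[...,2]
    dark=(im.max(2)<70)&(d>0)&(Zc>0.022)&(Zc<0.07)&(X>-.12)&(X<.16)&(abs(Y)<.18)
    print("plate z", np.median(Zc[(abs(X)<.05)&(abs(Y)<.1)&(d>0)&(im.min(2)>90)]))
    n,l,st,c=cv2.connectedComponentsWithStats(dark.astype(np.uint8))
    for i in range(1,n):
        if st[i,4]<150: continue
        m=l==i; z=Zc[m]; t=z>np.percentile(z,97)-.003
        print("blob px",c[i].round(),"n",st[i,4],"X %.4f..%.4f"%(X[m].min(),X[m].max()),"Y %.3f..%.3f"%(Y[m].min(),Y[m].max()),"ztop %.4f"%np.percentile(z,97),"Xridge %.4f"%np.median(X[m][t]))
if __name__=="__main__":
    rollers(sys.argv[1] if len(sys.argv)>1 else "wrist")
E
python3 loc.py; python3 loc.py top
```

```text
plate z 0.01943001994474783
blob px [104. 215.] n 9745 X -0.0915..-0.0457 Y -0.047..0.080 ztop 0.0537 Xridge -0.0640
blob px [308. 232.] n 7337 X -0.0933..-0.0610 Y -0.158..-0.068 ztop 0.0544 Xridge -0.0769
plate z 0.01971498503294611
blob px [324. 214.] n 229 X -0.0912..-0.0579 Y 0.072..0.159 ztop 0.0575 Xridge -0.0773
blob px [355. 228.] n 206 X -0.0823..-0.0462 Y -0.045..0.042 ztop 0.0571 Xridge -0.0684
```

```bash
python3 - <<'E'
from loc import *
s=r.sense(); print(pf(s['position']),s['position'])
im,d,W=cloud("wrist")
q=(W[...,:2]-O); X=q@xd; Y=q@yd; Z=W[...,2]
for u in (100,300,350):
    col=im[:,u].max(1).astype(int); v=80+np.argmin(col[80:125]); print("line",u,v,X[v,u].round(4),Z[v,u].round(4),Y[v,u].round(3))
for u in (255,262,310,375,383):
    print(u,[(v,X[v,u].round(3),Y[v,u].round(3),Z[v,u].round(3)) for v in range(200,300,8)])
cv2.imwrite("pics/w2.png",cv2.resize(im[180:400,160:480],(800,550)))
E
```

```text
[-0.08081236 -0.11867563] [ 0.37615534 -0.33792859  0.02912922]
line 100 103 -0.0001 0.0196 0.013
line 300 104 -0.0004 0.0181 -0.109
line 350 104 -0.0004 0.02 -0.139
255 [(200, np.float64(-0.062), np.float64(-0.078), np.float64(0.02)), (208, np.float64(-0.064), np.float64(-0.08), np.float64(0.031)), (216, np.float64(-0.064), np.float64(-0.083), np.float64(0.045)), (224, np.float64(-0.068), np.float64(-0.083), np.float64(0.048)), (232, np.float64(-0.071), np.float64(-0.084), np.float64(0.052)), (240, np.float64(-0.075), np.float64(-0.084), np.float64(0.053)), (248, np.float64(-0.069), np.float64(-0.089), np.float64(0.076)), (256, np.float64(-0.069), np.float64(-0.09), np.float64(0.083)), (264, np.float64(-0.069), np.float64(-0.092), np.float64(0.091)), (272, np.float64(-0.069), np.float64(-0.093), np.float64(0.098)), (280, np.float64(-0.072), np.float64(-0.094), np.float64(0.099)), (288, np.float64(-0.075), np.float64(-0.093), np.float64(0.1)), (296, np.float64(-0.079), np.float64(-0.093), np.float64(0.1))]
262 [(200, np.float64(-0.062), np.float64(-0.082), np.float64(0.019)), (208, n
[... 2659 characters left out ...]
.073), np.float64(-0.165), np.float64(0.02)), (224, np.float64(-0.068), np.float64(-0.158), np.float64(0.047)), (232, np.float64(-0.071), np.float64(-0.158), np.float64(0.051)), (240, np.float64(-0.075), np.float64(-0.157), np.float64(0.055)), (248, np.float64(-0.081), np.float64(-0.158), np.float64(0.053)), (256, np.float64(-0.069), np.float64(-0.15), np.float64(0.084)), (264, np.float64(-0.069), np.float64(-0.148), np.float64(0.091)), (272, np.float64(-0.068), np.float64(-0.147), np.float64(0.098)), (280, np.float64(-0.071), np.float64(-0.147), np.float64(0.1)), (288, np.float64(-0.075), np.float64(-0.147), np.float64(0.1)), (296, np.float64(-0.077), np.float64(-0.147), np.float64(0.102))]
```

View pics/w2.png

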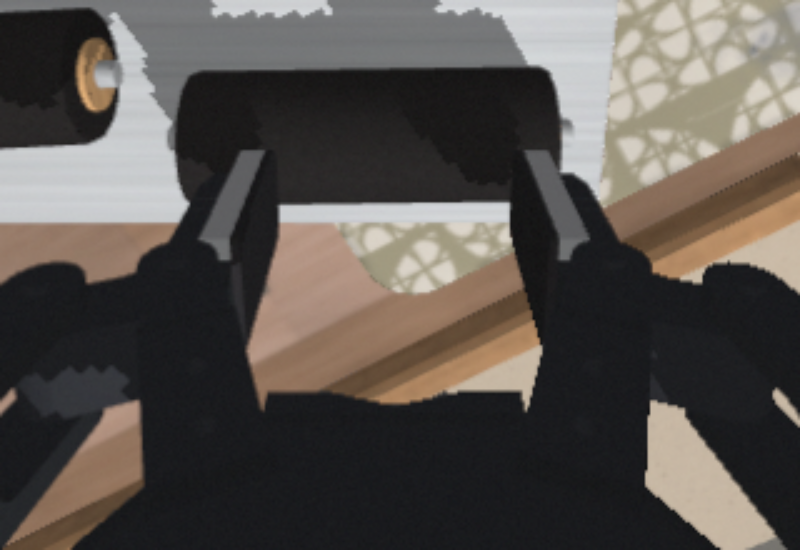

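```bash
python3 - <<'E'
from loc import *
s=r.sense()
im,d,W=cloud("wrist")
R=Ro.from_euler('xyz',s['tcp_rot']).as_matrix()
Q=(W-s['position'])@R
for u in (256,258,260,262,264,266,268,366,370,374):
    print(u,[(v,*(Q[v,u]*1000).round(0),round(float(d[v,u]),3)) for v in range(226,254,3)])
c=cams.get_calibration("wrist"); print((c['T'][:3,3]-s['position'])@R, R.T@c['T'][:3,:3])
E
```

```text
256 [(226, np.float64(13.0), np.float64(-35.0), np.float64(-20.0), 0.164), (229, np.float64(11.0), np.float64(-35.0), np.float64(-21.0), 0.164), (232, np.float64(9.0), np.float64(-35.0), np.float64(-21.0), 0.165), (235, np.float64(8.0), np.float64(-35.0), np.float64(-22.0), 0.164), (238, np.float64(6.0), np.float64(-35.0), np.float64(-23.0), 0.163), (241, np.float64(76.0), np.float64(1.0), np.float64(-172.0), 0.0), (244, np.float64(12.0), np.float64(-30.0), np.float64(-42.0), 0.144), (247, np.float64(12.0), np.float64(-30.0), np.float64(-45.0), 0.141), (250, np.float64(12.0), np.float64(-29.0), np.float64(-49.0), 0.137), (253, np.float64(12.0), np.float64(-28.0), np.float64(-52.0), 0.134)]
258 [(226, np.float64(12.0), np.float64(-34.0), np.float64(-20.0), 0.165), (229, np.float64(11.0), np.float64(-34.0), np.float64(-21.0), 0.164), (232, np.float64(9.0), np.float64(-34.0), np.float64(-22.0), 0.164), (235, np.float64(8.0), np.float64(-34.0), np.float64(-22.0), 0.164), (238, np.float64(7.0), np.float64(-33.0), np.float64(-24.0), 0.163), (241, np.float64(12.0), np.float64(-30.0), np.flo
[... 5371 characters left out ...]
, np.float64(-23.0), 0.162), (235, np.float64(8.0), np.float64(33.0), np.float64(-23.0), 0.162), (238, np.float64(7.0), np.float64(33.0), np.float64(-24.0), 0.162), (241, np.float64(12.0), np.float64(30.0), np.float64(-39.0), 0.147), (244, np.float64(12.0), np.float64(30.0), np.float64(-42.0), 0.144), (247, np.float64(12.0), np.float64(29.0), np.float64(-46.0), 0.14), (250, np.float64(12.0), np.float64(28.0), np.float64(-48.0), 0.138), (253, np.float64(12.0), np.float64(28.0), np.float64(-52.0), 0.134)]
[ 0.07650753  0.00061997 -0.17234056] [[ 1.15794384e-03 -9.54924213e-01 -2.96847445e-01]
 [ 9.99999238e-01  9.78623951e-04  7.52680393e-04]
 [-4.28250713e-04 -2.96848091e-01  9.54924619e-01]]
```

The roller did not move. Depth shows the fingertips well above it at this opening, so I'll back off and measure the tips again with the fingers closed.

step_arm:
  motion:
    - [0.0,[-0.5,0,0],0]
    - [0.0,[-0.8,0,0],0]
    - [0.0,[-0.3,0,0],0]
    - [0.0,[0,0,0],0]
    - [0.0,[0,0,0],0]

```text
time_s: 4.22
position: [0.3357, -0.314, 0.0293]
tcp_rot: [3.141, -0.001, -0.54]
wrist_force: [-0.3, -0.5, -0.8]
opening: -0.0001
```

```bash
cat > tip.py <<'E'
from loc import *
s=r.sense(); print(s['time_s'],s['opening'],pf(s['position']),s['position'][2])
R=Ro.from_euler('xyz',s['tcp_rot']).as_matrix()
for nm in ("wrist","scene"):
    im,d,W=cloud(nm); Q=(W-s['position'])@R*1000
    m=(d>0)&(abs(Q[...,0])<16)&(abs(Q[...,1])<60)&(Q[...,2]<15)&(Q[...,2]>-120)
    q=Q[m]; print(nm,m.sum(), "z hist",np.histogram(q[:,2],bins=range(-120,21,10))[0], "x at low", q[q[:,2]>np.percentile(q[:,2],90)].mean(0).round(1) if m.sum() else None, "zmax",np.percentile(q[:,2],[95,99,100]))
    if nm=="wrist": cv2.imwrite("pics/tipw.png",im)
E
python3 tip.py
```

```text
4.2167 -0.00014108026133368546 [-0.1278343  -0.11885435] 0.029308246443438102
wrist 32221 z hist [10482  7673  4053  5446  1852   760   607   500   219     0     0     0
   324   305] x at low [ 10.2   0.6 -45. ] zmax [-54.80513692   9.95819098  11.60930677]
scene 207 z hist [33 28 23 39 15  7 12 11  4  0  0  0 18 17] x at low [14.2 -8.  11.6] zmax [11.69349605 13.50659127 13.96172973]
```

View pics/tipw.png

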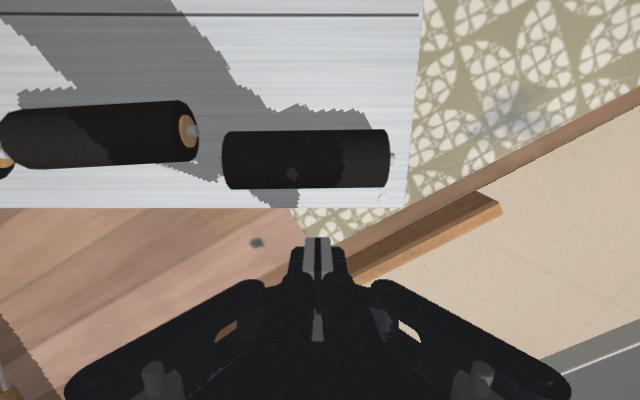

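```bash
python3 - <<'E'
from loc import *
s=r.sense(); R=Ro.from_euler('xyz',s['tcp_rot']).as_matrix()
im,d,W=cloud("wrist"); Q=(W-s['position'])@R*1000
for u in (304,310,316,322,328): print(u,[(v,*Q[v,u].round(0)) for v in range(234,262,2) if abs(Q[v,u,0])<20])
im,d,W=cloud("scene"); Q=(W-s['position'])@R*1000
m=(d>0)&(abs(Q[...,0])<16)&(abs(Q[...,1])<20)&(Q[...,2]<15)&(Q[...,2]>-60)
for v,u in np.argwhere(m): print(v,u,Q[v,u].round(0),end=';')
cv2.imwrite("pics/sc2.png",cv2.resize(im[120:260,320:500],(720,560),interpolation=cv2.INTER_CUBIC))
E
```

```text
304 [(234, np.float64(-14.0), np.float64(-9.0), np.float64(27.0)), (236, np.float64(-17.0), np.float64(-10.0), np.float64(29.0)), (238, np.float64(-19.0), np.float64(-10.0), np.float64(31.0)), (246, np.float64(8.0), np.float64(-6.0), np.float64(-37.0)), (248, np.float64(7.0), np.float64(-6.0), np.float64(-38.0)), (250, np.float64(12.0), np.float64(-6.0), np.float64(-49.0)), (252, np.float64(12.0), np.float64(-6.0), np.float64(-51.0)), (254, np.float64(11.0), np.float64(-6.0), np.float64(-51.0)), (256, np.float64(13.0), np.float64(-5.0), np.float64(-56.0)), (258, np.float64(11.0), np.float64(-5.0), np.float64(-55.0)), (260, np.float64(12.0), np.float64(-5.0), np.float64(-58.0))]
310 [(234, np.float64(-14.0), np.float64(-5.0), np.float64(27.0)), (236, np.float64(-16.0), np.float64(-5.0), np.float64(27.0)), (238, np.float64(12.0), np.float64(-3.0), np.float64(-35.0)), (240, np.float64(12.0), np.float64(-3.0), np.float64(-38.0)), (242, np.float64(11.0), np.float64(-3.0), np.float64(-39.0)), (244, np.float64(12.0), np.float64(-3.0), np.float64(-42.0)), (246, np.float64(11.0), np.float64(-
[... 3406 characters left out ...]
. -46.];178 415 [ -9.  -7. -51.];178 416 [-10.  -2. -48.];178 417 [-10.   2. -44.];179 411 [ -2. -14. -41.];179 412 [ -6. -14. -46.];179 413 [ -4.  -7. -37.];179 414 [ -9.  -9. -46.];179 415 [-10.  -5. -45.];179 416 [ -9.   0. -38.];180 409 [14.  0.  4.];180 410 [16.  7. 12.];180 411 [12.  6.  5.];180 412 [13. 13. 12.];180 413 [ -6.  -8. -35.];180 414 [ -8.  -5. -35.];180 415 [-10.  -4. -37.];181 407 [15. -7.  4.];181 409 [13. -0.  7.];181 410 [13.  6. 13.];181 411 [11.  7. 11.];182 405 [ 15. -14.   5.];182 406 [16. -9. 11.];182 407 [16. -4. 14.];182 408 [14. -2. 13.];183 404 [ 13. -19.   4.];183 405 [ 14. -14.  10.];183 406 [ 12. -12.   9.];184 404 [ 14. -17.  12.];184 405 [ 12. -15.  11.];
```

View pics/sc2.png

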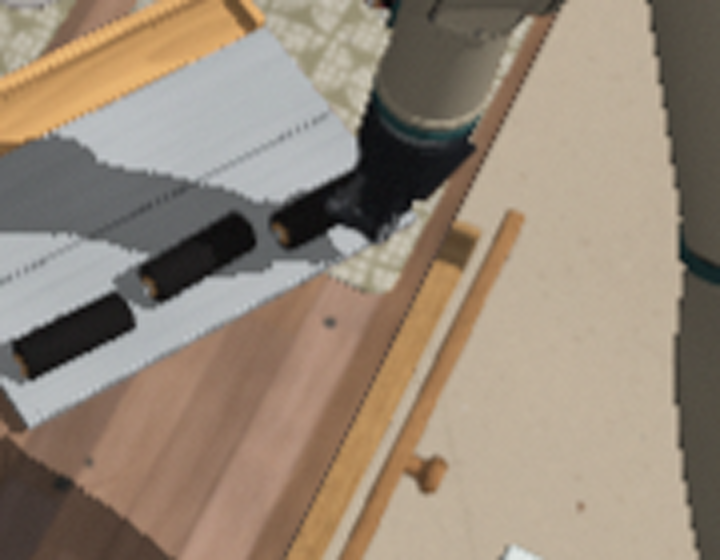

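step_arm:
  motion:
    - [0.6,[-0.2,-0.17,0.2],0]
    - [0.6,[0,0,0.4],0]
    - [0.6,[0,0,0.4],0]
    - [0.6,[0,0,0.15],0]
    - [0.6,[0,0,0],0]

```text
time_s: 4.83
position: [0.3328, -0.3058, -0.0064]
tcp_rot: [3.141, 0.001, -0.539]
wrist_force: [0.0, -0.1, 1.1]
opening: 0.0517
```

```bash
python3 tip.py; python3 - <<'E'
from loc import *
s=r.sense(); R=Ro.from_euler('xyz',s['tcp_rot']).as_matrix()
im,d,W=cloud("wrist"); Q=(W-s['position'])@R*1000
for u in (260,264,268,368,372): print(u,[(v,*Q[v,u].round(0),W[v,u,2].round(3)) for v in range(232,248,2)])
E
```

```text
4.8333 0.051719637604901184 [-0.13454868 -0.11334348] -0.006404160473717051
wrist 35626 z hist [7786 6472 4229 6185 1416 1001  923  711  247    0   99 6557    0    0] x at low [ -1.7 -17.9  -6. ] zmax [-5.95881874 -5.15896902 -3.17163373]
scene 477 z hist [ 14  38  26  31  14  16  20  17   6   0  75 218   2   0] x at low [ -2.1 -19.2  -2.9] zmax [-3.23647351 -0.79236688  9.02591697]
260 [(232, np.float64(2.0), np.float64(-36.0), np.float64(-5.0), np.float64(-0.0)), (234, np.float64(0.0), np.float64(-36.0), np.float64(-4.0), np.float64(-0.001)), (236, np.float64(-1.0), np.float64(-36.0), np.float64(-6.0), np.float64(0.0)), (238, np.float64(-2.0), np.float64(-36.0), np.float64(-6.0), np.float64(0.001)), (240, np.float64(12.0), np.float64(-29.0), np.float64(-39.0), np.float64(0.033)), (242, np.float64(11.0), np.float64(-29.0), np.float64(-39.0), np.float64(0.033)), (244, np.float64(12.0), np.float64(-28.0), np.float64(-42.0), np.float64(0.036)), (246, np.float64(12.0), np.float64(-28.0), np.float64(-45.0), np.float64(0.039))]
264 [(232, np.float64(2.0), np.float64(-33.0), np.float64(-5.
[... 1840 characters left out ...]
.float64(27.0), np.float64(-42.0), np.float64(0.037))]
372 [(232, np.float64(3.0), np.float64(35.0), np.float64(-8.0), np.float64(0.003)), (234, np.float64(2.0), np.float64(35.0), np.float64(-8.0), np.float64(0.002)), (236, np.float64(0.0), np.float64(36.0), np.float64(-8.0), np.float64(0.002)), (238, np.float64(0.0), np.float64(35.0), np.float64(-10.0), np.float64(0.004)), (240, np.float64(12.0), np.float64(29.0), np.float64(-38.0), np.float64(0.032)), (242, np.float64(12.0), np.float64(29.0), np.float64(-39.0), np.float64(0.034)), (244, np.float64(12.0), np.float64(29.0), np.float64(-42.0), np.float64(0.037)), (246, np.float64(12.0), np.float64(28.0), np.float64(-44.0), np.float64(0.038))]
```

View pics/tipw.png

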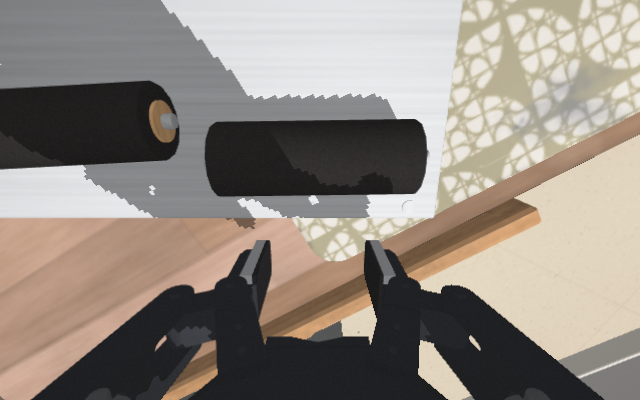

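The tips are now at z≈0.031. Both cameras agree that the real fingertips sit 35 mm behind the reported TCP. Next is the gentle tap on the right-hand roller.

step_arm:
  motion:
    - [0.6,[0.2,0,0.05],0]
    - [0.6,[0.28,0,0],0]
    - [0.6,[0.28,0,0],0]
    - [0.6,[0.28,0,0],0]
    - [0.6,[0.28,0,0],0]
    - [0.6,[0.28,0,0],0]
    - [0.6,[0.28,0,0],0]

```text
time_s: 5.57
position: [0.3819, -0.3354, -0.0068]
tcp_rot: [3.141, -0.0, -0.539]
wrist_force: [-0.1, -0.3, -0.6]
opening: 0.051
```

```bash
python3 snap.py p2 4 2; python3 loc.py
```

```text
6.0667 [ 0.3806 -0.3347 -0.0068] [-3.141  0.    -0.54 ] [-0.07871608 -0.11360453] [ 0.2  0.5 -0.2]
plate z 0.019429074414746117
blob px [315. 141.] n 16743 X -0.0333..0.0006 Y -0.158..-0.064 ztop 0.0538 Xridge -0.0155
blob px [ 89. 242.] n 12037 X -0.0811..-0.0457 Y -0.047..0.041 ztop 0.0537 Xridge -0.0633
blob px [261. 277.] n 890 X -0.0881..-0.0661 Y -0.089..-0.086 ztop 0.0655 Xridge -0.0737
blob px [374. 277.] n 946 X -0.0889..-0.0660 Y -0.143..-0.140 ztop 0.0657 Xridge -0.0744
blob px [238. 268.] n 335 X -0.0719..-0.0641 Y -0.087..-0.075 ztop 0.0697 Xridge -0.0657
blob px [396. 267.] n 335 X -0.0718..-0.0641 Y -0.154..-0.142 ztop 0.0696 Xridge -0.0657
```

View pics/p2.png

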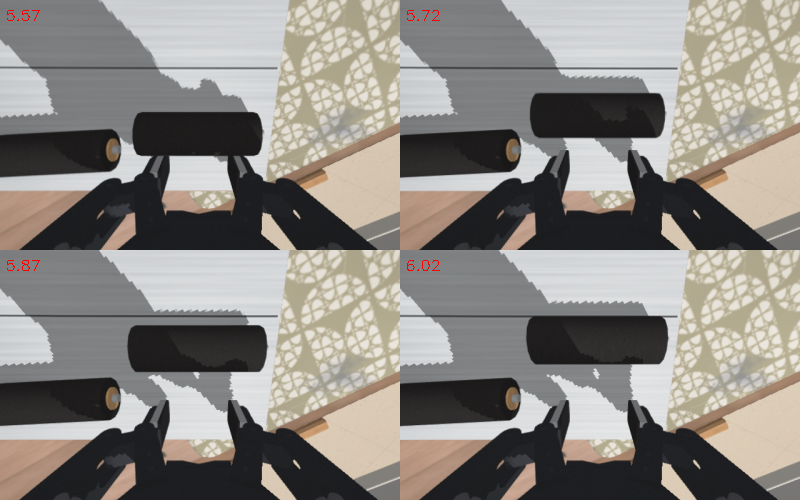

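The right roller rolled freely ahead, slowing from x≈-50 to -15 mm, so it is a true one. I'll roll it on into the gutter.

step_arm:
  motion:
    - [0.6,[0.3,0,0],0]
    - [0.6,[0.3,0,0],0]
    - [0.6,[0.3,0,0],0]
    - [0.6,[0.3,0,0],0]
    - [0.6,[0.3,0,0],0]
    - [0.6,[0.3,0,0],0]
    - [0.6,[0.3,0,0],0]
    - [0.6,[0.3,0,0],0]
    - [0.6,[0.3,0,0],0]
    - [0.6,[0.3,0,0],0]
    - [0.6,[0.3,0,0],0]
    - [0.6,[0.3,0,0],0]
    - [0.6,[0.3,0,0],0]
    - [0.6,[0.3,0,0],0]
    - [0.6,[0.3,0,0],0]

```text
time_s: 7.37
position: [0.4975, -0.4045, -0.0069]
tcp_rot: [3.142, 0.0, -0.539]
wrist_force: [-0.0, -0.1, 0.5]
opening: 0.0513
```

```bash
python3 snap.py p3 4 2; python3 loc.py
```

```text
7.8667 [ 0.4964 -0.404  -0.0068] [-3.141  0.    -0.54 ] [ 0.05634124 -0.11369216] [ 0.2 -0.6  0.5]
plate z 0.01949959250642848
blob px [315. 111.] n 16609 X 0.1161..0.1484 Y -0.158..-0.064 ztop 0.0479 Xridge 0.1323
blob px [261. 277.] n 900 X 0.0473..0.0689 Y -0.089..-0.086 ztop 0.0657 Xridge 0.0613
blob px [374. 277.] n 957 X 0.0459..0.0690 Y -0.143..-0.140 ztop 0.0654 Xridge 0.0611
blob px [239. 267.] n 344 X 0.0631..0.0710 Y -0.086..-0.075 ztop 0.0696 Xridge 0.0693
blob px [396. 267.] n 343 X 0.0635..0.0713 Y -0.154..-0.142 ztop 0.0697 Xridge 0.0693
```

View pics/p3.png

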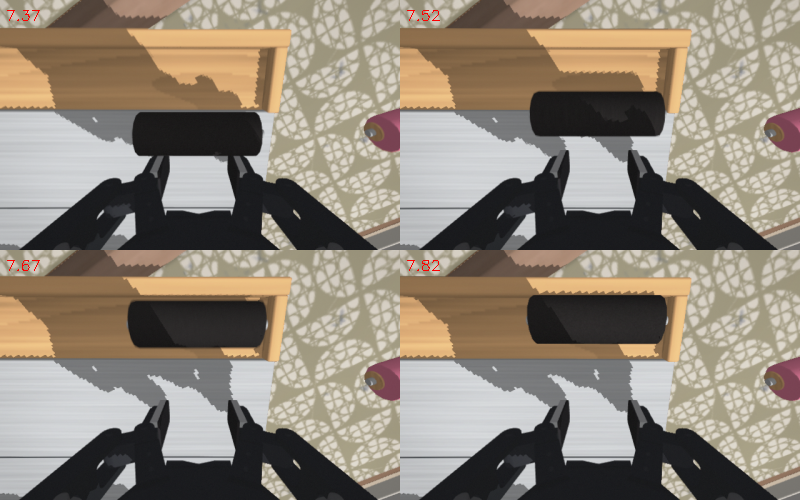

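step_arm:
  motion:
    - [0.6,[-0.4,0,-0.7],0]
    - [0.6,[-0.6,-0.4,-0.7],0]
    - [0.6,[-0.8,-0.6,-0.6],0]
    - [0.6,[-0.8,-0.6,0],0]
    - [0.6,[-0.8,-0.6,0],0]
    - [0.6,[-0.8,-0.6,0],0]
    - [0.6,[-0.8,-0.5,0],0]
    - [0.6,[-0.6,-0.3,0],0]
    - [0.6,[-0.33,-0.1,0],0]
    - [0.6,[0,0,0.6],0]
    - [0.6,[0,0,0.7],0]
    - [0.6,[0,0,0.5],0]
    - [0.6,[0,0,0.15],0]
    - [0.6,[0,0,0],0]

```text
time_s: 9.08
position: [0.4004, -0.2174, -0.0061]
tcp_rot: [-3.141, 0.002, -0.54]
wrist_force: [0.6, 0.0, 0.8]
opening: 0.0509
```

```bash
python3 snap.py p4 1; python3 loc.py
```

```text
9.1333 [ 0.4009 -0.2177 -0.0054] [ 3.142e+00  1.000e-03 -5.400e-01] [-0.12128537 -0.00279755] [ 0.5 -0.6  0. ]
plate z 0.019468184431022786
blob px [310. 155.] n 15789 X -0.0825..-0.0458 Y -0.045..0.049 ztop 0.0538 Xridge -0.0645
blob px [ 80. 177.] n 11462 X -0.0920..-0.0567 Y 0.071..0.142 ztop 0.0537 Xridge -0.0740
blob px [260. 271.] n 579 X -0.1200..-0.1087 Y 0.022..0.025 ztop 0.0677 Xridge -0.1146
blob px [375. 270.] n 583 X -0.1200..-0.1087 Y -0.032..-0.029 ztop 0.0678 Xridge -0.1146
blob px [239. 266.] n 295 X -0.1144..-0.1078 Y 0.025..0.036 ztop 0.0695 Xridge -0.1084
blob px [395. 265.] n 297 X -0.1146..-0.1080 Y -0.043..-0.032 ztop 0.0692 Xridge -0.1085
```

View pics/p4.png

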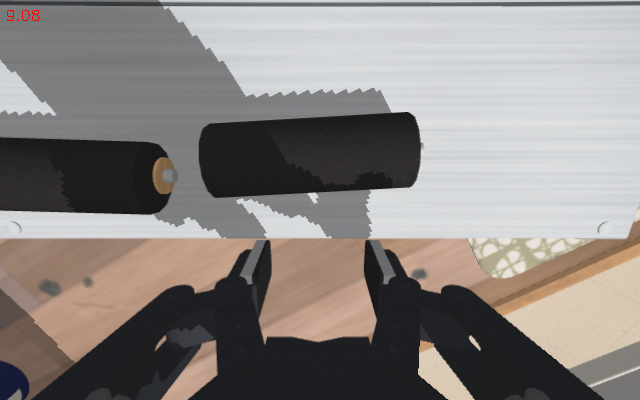

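step_arm:
  motion:
    - [0.6,[0.2,0,0.03],0]
    - [0.6,[0.28,0,0],0]
    - [0.6,[0.28,0,0],0]
    - [0.6,[0.28,0,0],0]
    - [0.6,[0.28,0,0],0]
    - [0.6,[0.28,0,0],0]
    - [0.6,[0.28,0,0],0]

```text
time_s: 9.77
position: [0.4505, -0.247, -0.0062]
tcp_rot: [3.141, -0.0, -0.539]
wrist_force: [-0.2, -0.0, -0.9]
opening: 0.051
```

```bash
python3 snap.py p5 4 2; python3 loc.py
```

```text
10.2667 [ 0.4492 -0.2464 -0.0062] [-3.141  0.    -0.539] [-0.06509699 -0.00261634] [ 0.1  0.2 -0.1]
plate z 0.019481398415186646
blob px [307. 148.] n 16395 X -0.0225..0.0121 Y -0.044..0.051 ztop 0.0538 Xridge -0.0046
blob px [261. 277.] n 900 X -0.0747..-0.0525 Y 0.022..0.025 ztop 0.0662 Xridge -0.0605
blob px [374. 277.] n 955 X -0.0754..-0.0521 Y -0.032..-0.029 ztop 0.0659 Xridge -0.0605
blob px [ 82. 280.] n 10884 X -0.0858..-0.0555 Y 0.071..0.160 ztop 0.0536 Xridge -0.0720
blob px [239. 266.] n 334 X -0.0586..-0.0507 Y 0.025..0.036 ztop 0.0697 Xridge -0.0521
blob px [396. 267.] n 319 X -0.0584..-0.0505 Y -0.042..-0.032 ztop 0.0696 Xridge -0.0521
```

View pics/p5.png

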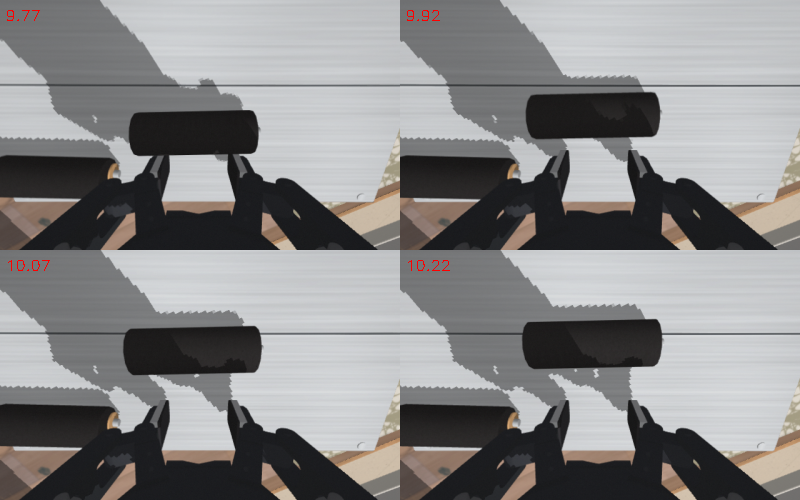

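The middle roller also rolls evenly, so I'll send it into the gutter.

step_arm:
  motion:
    - [0.6,[0.29,0,0],0]
    - [0.6,[0.29,0,0],0]
    - [0.6,[0.29,0,0],0]
    - [0.6,[0.29,0,0],0]
    - [0.6,[0.29,0,0],0]
    - [0.6,[0.29,0,0],0]
    - [0.6,[0.29,0,0],0]
    - [0.6,[0.29,0,0],0]
    - [0.6,[0.29,0,0],0]
    - [0.6,[0.29,0,0],0]
    - [0.6,[0.29,0,0],0]
    - [0.6,[0.29,0,0],0]
    - [0.6,[0.29,0,0],0]
    - [0.6,[0.29,0,0],0]

```text
time_s: 11.48
position: [0.5547, -0.3094, -0.0063]
tcp_rot: [3.142, 0.0, -0.539]
wrist_force: [-0.5, 0.5, -0.5]
opening: 0.0512
```

```bash
python3 snap.py p6 4 2; python3 loc.py
```

```text
11.9833 [ 0.5537 -0.3088 -0.0062] [-3.141  0.    -0.539] [ 0.05671122 -0.00260588] [-0.4  0.5  0. ]
plate z 0.019540289914500727
blob px [307. 111.] n 16452 X 0.1165..0.1493 Y -0.044..0.051 ztop 0.0479 Xridge 0.1323
blob px [550. 111.] n 13668 X 0.1158..0.1489 Y -0.148..-0.067 ztop 0.0479 Xridge 0.1322
blob px [261. 277.] n 892 X 0.0476..0.0694 Y 0.022..0.026 ztop 0.0663 Xridge 0.0614
blob px [374. 277.] n 947 X 0.0466..0.0692 Y -0.032..-0.029 ztop 0.0661 Xridge 0.0613
blob px [238. 267.] n 321 X 0.0637..0.0713 Y 0.025..0.035 ztop 0.0697 Xridge 0.0696
blob px [395. 266.] n 304 X 0.0638..0.0710 Y -0.042..-0.031 ztop 0.0693 Xridge 0.0697
```

View pics/p6.png

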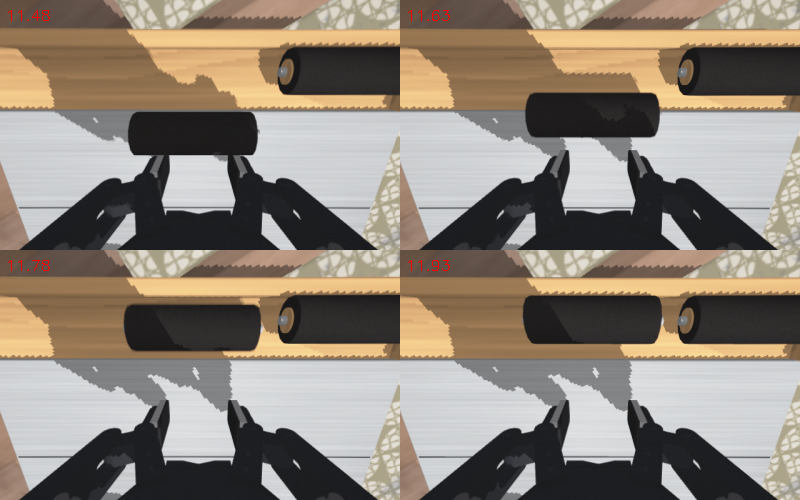

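step_arm:
  motion:
    - [0.6,[-0.4,0,-0.7],0]
    - [0.6,[-0.6,-0.4,-0.7],0]
    - [0.6,[-0.8,-0.6,-0.6],0]
    - [0.6,[-0.8,-0.6,0],0]
    - [0.6,[-0.8,-0.6,0],0]
    - [0.6,[-0.8,-0.6,0],0]
    - [0.6,[-0.8,-0.6,0],0]
    - [0.6,[-0.7,-0.4,0],0]
    - [0.6,[-0.45,-0.13,0],0]
    - [0.6,[0,0,0.6],0]
    - [0.6,[0,0,0.7],0]
    - [0.6,[0,0,0.55],0]
    - [0.6,[0,0,0.15],0]
    - [0.6,[0,0,0],0]

```text
time_s: 13.2
position: [0.4555, -0.1131, -0.007]
tcp_rot: [3.141, 0.002, -0.54]
wrist_force: [0.3, -0.3, -0.3]
opening: 0.0514
```

```bash
python3 snap.py p7 1; python3 loc.py
```

```text
13.25 [ 0.456  -0.1134 -0.0063] [ 3.141e+00  1.000e-03 -5.400e-01] [-0.12745359  0.11502959] [-0.1  0.2 -0.2]
plate z 0.019481086872562198
blob px [309. 162.] n 15764 X -0.0903..-0.0561 Y 0.073..0.162 ztop 0.0538 Xridge -0.0734
blob px [260. 264.] n 314 X -0.1200..-0.1145 Y 0.139..0.143 ztop 0.0657 Xridge -0.1179
blob px [375. 264.] n 300 X -0.1200..-0.1150 Y 0.085..0.089 ztop 0.0655 Xridge -0.1180
blob px [238. 267.] n 307 X -0.1200..-0.1128 Y 0.142..0.154 ztop 0.0696 Xridge -0.1145
blob px [396. 267.] n 300 X -0.1200..-0.1129 Y 0.075..0.086 ztop 0.0697 Xridge -0.1145
```

View pics/p7.png

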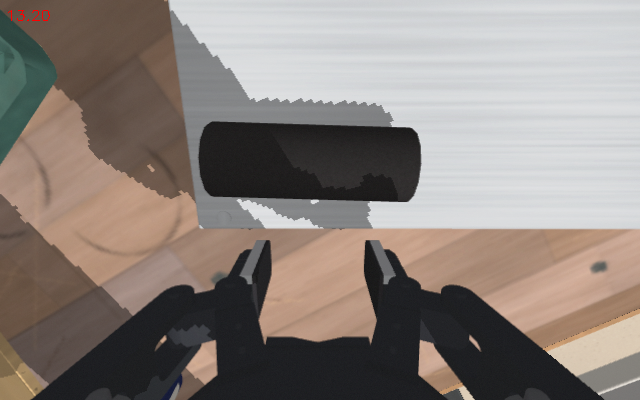

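step_arm:
  motion:
    - [0.6,[0.2,0,0.03],0]
    - [0.6,[0.28,0,0],0]
    - [0.6,[0.28,0,0],0]
    - [0.6,[0.28,0,0],0]
    - [0.6,[0.28,0,0],0]
    - [0.6,[0.28,0,0],0]
    - [0.6,[0.28,0,0],0]
    - [0.6,[0.15,0,0],0]

```text
time_s: 13.97
position: [0.5101, -0.1455, -0.0071]
tcp_rot: [3.141, -0.002, -0.539]
wrist_force: [0.5, -0.3, -0.5]
opening: 0.0515
```

```bash
python3 snap.py p8 4 2; python3 loc.py
```

```text
14.4667 [ 0.5082 -0.1443 -0.0071] [-3.142  0.    -0.539] [-0.0668044   0.11531251] [-0.5  0.4 -0.2]
plate z 0.019515793316343344
blob px [311. 223.] n 16578 X -0.0767..-0.0208 Y 0.073..0.166 ztop 0.0632 Xridge -0.0594
```

View pics/p8.png

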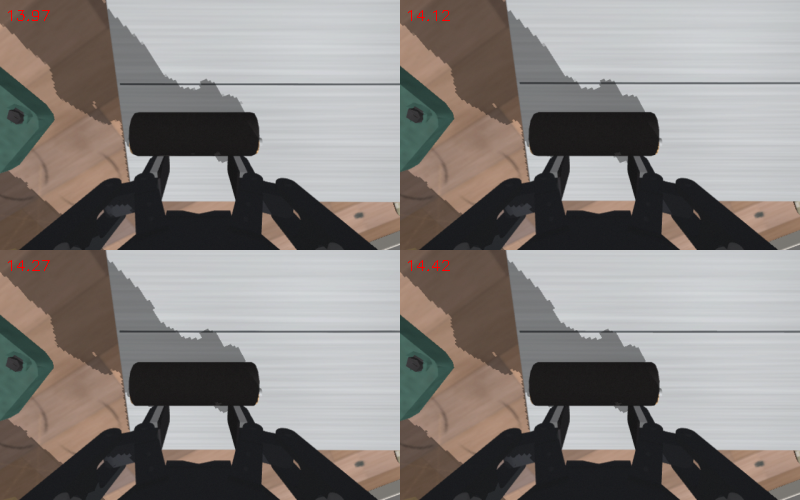

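It stays against the fingers, about 35 mm on, instead of running ahead. I'll back off 10 mm to see whether it rolls back with them.

step_arm:
  motion:
    - [0.6,[-0.17,0,0],0]
    - [0.6,[-0.17,0,0],0]
    - [0.6,[0,0,0],0]

```text
time_s: 14.77
position: [0.4979, -0.138, -0.0073]
tcp_rot: [-3.141, 0.003, -0.539]
wrist_force: [-1.8, 1.5, 1.8]
opening: 0.0512
```

```bash
python3 snap.py p9 1; python3 loc.py
```

```text
14.8167 [ 0.4982 -0.1381 -0.0072] [-3.141e+00  3.000e-03 -5.390e-01] [-0.07850251  0.11544875] [-0.5  0.9  1.8]
plate z 0.01950429480090915
blob px [312. 224.] n 16615 X -0.0883..-0.0325 Y 0.073..0.169 ztop 0.0632 Xridge -0.0709
```

View pics/p9.png

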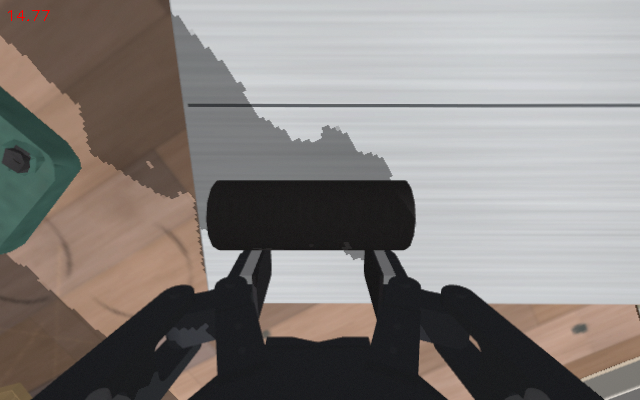

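The roller followed the fingers back, so its core is off centre and it turns. Now I'll push it over its hump and the line.

step_arm:
  motion:
    - [0.6,[0.15,0,0],0]
    - [0.6,[0.25,0,0],0]
    - [0.6,[0.26,0,0],0]
    - [0.6,[0.26,0,0],0]
    - [0.6,[0.24,0,0],0]
    - [0.6,[0.2,0,0],0]
    - [0.6,[0.1,0,0],0]

```text
time_s: 15.45
position: [0.539, -0.1629, -0.0071]
tcp_rot: [3.141, -0.002, -0.539]
wrist_force: [-0.5, -0.1, -0.8]
opening: 0.0515
```

```bash
python3 snap.py p10 4 2; python3 loc.py
```

```text
15.95 [ 0.5372 -0.1615 -0.0071] [-3.142  0.    -0.539] [-0.03307909  0.11532741] [-0.7  0.1  0.3]
plate z 0.01954582188938435
blob px [309.  91.] n 18878 X 0.0347..0.0664 Y 0.072..0.163 ztop 0.0539 Xridge 0.0500
blob px [261. 277.] n 900 X -0.0422..-0.0204 Y 0.140..0.144 ztop 0.0653 Xridge -0.0281
blob px [374. 277.] n 951 X -0.0430..-0.0204 Y 0.086..0.089 ztop 0.0652 Xridge -0.0285
blob px [238. 268.] n 366 X -0.0263..-0.0183 Y 0.143..0.154 ztop 0.0696 Xridge -0.0201
blob px [396. 268.] n 351 X -0.0266..-0.0183 Y 0.076..0.087 ztop 0.0697 Xridge -0.0200
```

View pics/p10.png

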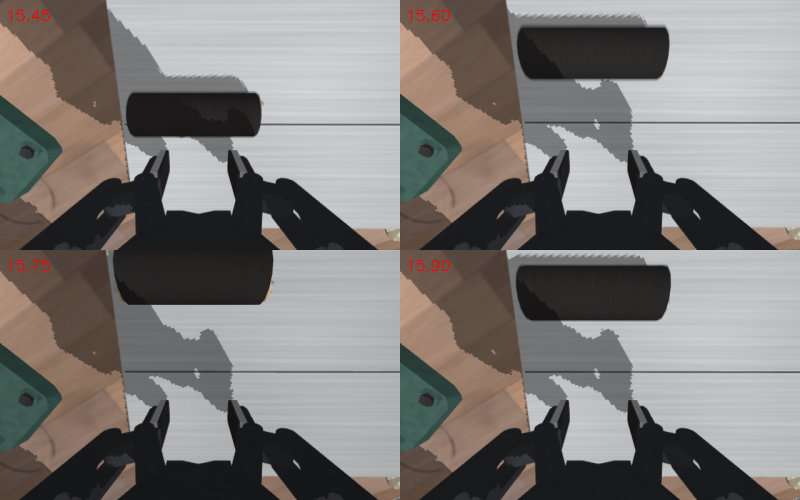

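```bash
python3 - <<'E'
from rig import r
s=r.sense(); print(s['joint_pos'].round(3), s['tcp_rot'])
E
python3 snap.py p11 4 4; python3 loc.py
```

```text
[-0.022  0.858  0.421  1.92  -0.687  0.51  -1.226] [-3.14144936e+00  6.19440965e-05 -5.39253803e-01]
16.8 [ 0.5373 -0.1617 -0.0072] [-3.142  0.    -0.539] [-0.03288162  0.11529998] [-0.3  0.2 -0.3]
plate z 0.019546251890240868
blob px [309. 133.] n 17053 X 0.0181..0.0499 Y 0.073..0.162 ztop 0.0539 Xridge 0.0338
blob px [261. 277.] n 894 X -0.0417..-0.0202 Y 0.140..0.143 ztop 0.0655 Xridge -0.0284
blob px [374. 277.] n 954 X -0.0429..-0.0203 Y 0.086..0.089 ztop 0.0649 Xridge -0.0283
blob px [238. 268.] n 359 X -0.0259..-0.0181 Y 0.142..0.154 ztop 0.0696 Xridge -0.0199
blob px [396. 268.] n 356 X -0.0261..-0.0180 Y 0.076..0.087 ztop 0.0698 Xridge -0.0199
```

View pics/p11.png

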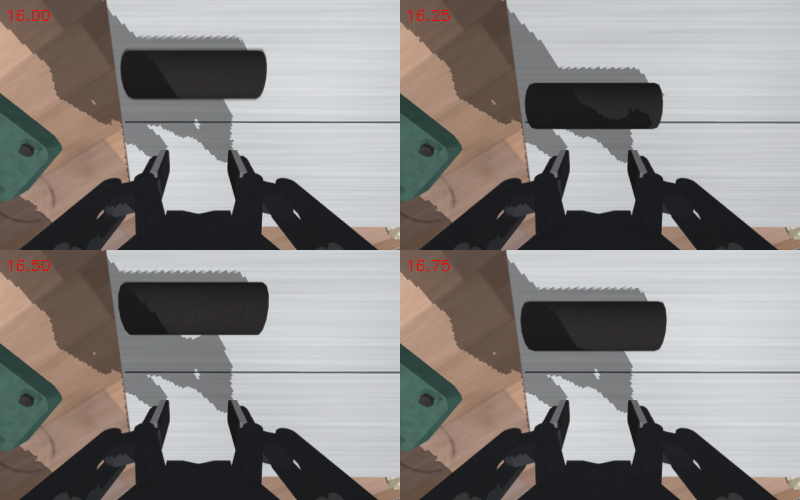

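It rocked to and fro and is settling at x≈34 mm, as expected for the faulty one. I'll raise the tool and turn it a quarter turn for the grasp.

step_arm:
  motion:
    - [0.75,[0,0,-0.7],0]
    - [0.75,[0,0,-0.8],-0.5]
    - [0.75,[0,0,-0.8],-1]
    - [0.75,[0,0,-0.2],-1]
    - [0.75,[0,0,0],-1]
    - [0.75,[0,0,0],-1]
    - [0.75,[0,0,0],-1]
    - [0.75,[0,0,0],-1]
    - [0.75,[0,0,0],-1]
    - [0.75,[0,0,0],-1]
    - [0.75,[0,0,0],-1]
    - [0.75,[0,0,0],-1]
    - [0.75,[0,0,0],-1]
    - [0.75,[0,0,0],-1]
    - [0.75,[0,0,0],-1]
    - [0.75,[0,0,0],-1]
    - [0.75,[0,0,0],-1]
    - [0.75,[0,0,0],-0.2]

```text
time_s: 18.35
position: [0.5372, -0.1619, 0.0679]
tcp_rot: [-3.142, -0.0, 1.034]
wrist_force: [0.1, -0.0, 0.6]
opening: 0.0639
```

```bash
python3 snap.py p12 1; python3 loc.py; python3 - <<'E'
from h import *
from rig import r
s=r.sense(); print(s['joint_pos'].round(2), s['tcp_rot'],s['position'])
print(units(s,[*wf(.0338,.1175),s['position'][2]]))
E
```

```text
18.4 [ 0.5372 -0.1619  0.0679] [-3.142 -0.     1.031] [-0.03287374  0.11506681] [-0.1  0.4  1. ]
plate z 0.01946470902757584
blob px [414. 203.] n 4976 X 0.0227..0.0559 Y 0.074..0.163 ztop 0.0537 Xridge 0.0391
blob px [512. 299.] n 890 X 0.1143..0.1482 Y 0.022..0.052 ztop 0.0477 Xridge 0.1324
blob px [472. 392.] n 272 X 0.1141..0.1251 Y -0.091..-0.066 ztop 0.0410 Xridge 0.1209
[ 0.18  0.69  0.1   1.89 -0.11  0.57 -0.19] [-3.14147045e+00 -1.97606097e-04  1.02849250e+00] [ 0.53721289 -0.1618212   0.06784036]
[ 0.09  2.22 -0.  ]
```

View pics/p12.png

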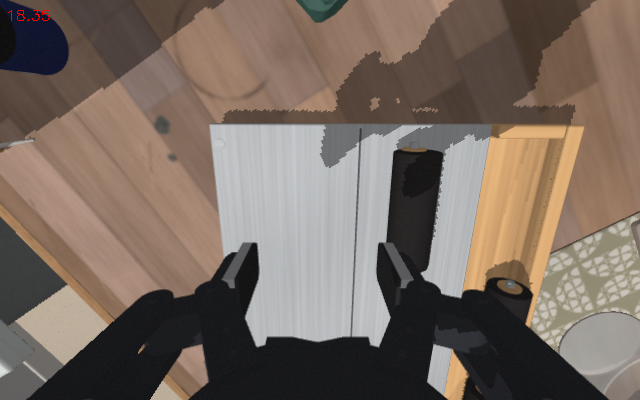

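step_arm:
  motion:
    - [0.75,[0.05,0.5,0],0]
    - [0.75,[0.04,0.8,0.2],0]
    - [0.75,[0,0.7,0.3],0]
    - [0.75,[0,0.33,0.3],0]
    - [0.75,[0,0,0],0]
    - [0.75,[0,0,0],0]

```text
time_s: 18.95
position: [0.5971, -0.1948, 0.0427]
tcp_rot: [-3.138, 0.001, 1.03]
wrist_force: [-0.5, 1.0, -1.0]
opening: 0.0641
```

```bash
python3 snap.py p13 1; python3 loc.py;python3 loc.py; python3 - <<'E'
from h import *
from rig import r
s=r.sense(); print(s['tcp_rot'],s['position'])
E
```

```text
19.0 [ 0.5971 -0.1945  0.0432] [-3.139  0.     1.03 ] [0.03524723 0.1177783 ] [-0.2 -0.9 -0.1]
plate z 0.019505463111581328
blob px [323. 225.] n 6489 X 0.0231..0.0560 Y 0.072..0.163 ztop 0.0538 Xridge 0.0396
blob px [442. 370.] n 1162 X 0.1223..0.1463 Y -0.036..0.027 ztop 0.0479 Xridge 0.1313
plate z 0.019504943214349868
blob px [322. 225.] n 6463 X 0.0230..0.0560 Y 0.073..0.163 ztop 0.0538 Xridge 0.0397
blob px [442. 370.] n 1133 X 0.1227..0.1462 Y -0.035..0.027 ztop 0.0479 Xridge 0.1314
[-3.14024613e+00 -9.43800010e-06  1.03067059e+00] [ 0.5976023  -0.19448773  0.04402077]
```

View pics/p13.png

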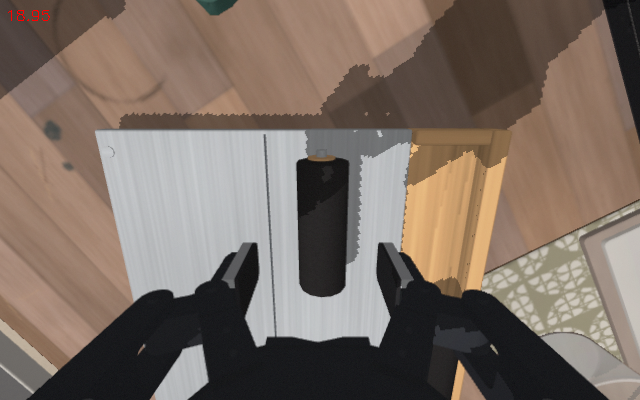

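step_arm:
  motion:
    - [0.75,[0,0.14,0.4],0]
    - [0.75,[0,0,0.6],0]
    - [0.75,[0,0,0.5],0]
    - [0.75,[0,0,0.3],0]
    - [0.75,[0,0,0],0]
    - [0.0,[0,0,0],0]
    - [0.0,[0,0,0],0]
    - [0.0,[0,0,0],0]
    - [0.0,[0,0,0],0]
    - [0.0,[0,0,0],0]
    - [0.0,[0,0,0],0]

```text
time_s: 20.02
position: [0.6029, -0.1976, -0.0091]
tcp_rot: [3.14, -0.0, 1.031]
wrist_force: [-1.6, 1.2, 6.0]
opening: 0.0325
```

```bash
python3 snap.py p14 1
```

```text
20.0667 [ 0.6028 -0.1976 -0.0091] [ 3.14  -0.     1.031] [0.04179894 0.11804872] [-1.2  0.4  6. ]
```

View pics/p14.png

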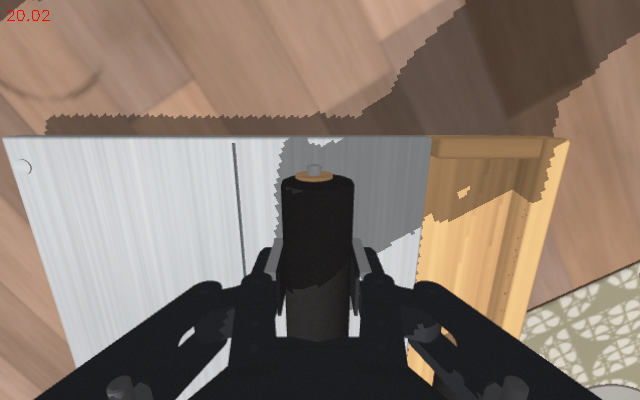

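```bash
python3 - <<'E'
from h import *
from rig import r,cams
s=r.sense(); p=s['position']
R=Ro.from_euler('xyz',s['tcp_rot']).as_matrix()
W=[[*p[:2],.09],[.42,-.12,.09],[.42,.06,.09],[.46,.20,.09]]
for a,b in zip([p]+W[:-1],W): print((R.T@(np.array(b)-np.array(a))/.03).round(2))
d=np.load("pics/top0.npy"); c=cams.get_calibration("top")
for u,v in [(150,230),(110,200),(90,200),(172,230),(176,260)]:
    z=d[v,u]; print(u,v,(c['T'][:3,:3]@(np.array([(u-c['cx'])/c['fx'],(v-c['cy'])/c['fy'],1])*z)+c['T'][:3,3]).round(3))
E
```

```text
[ 0.   0.  -3.3]
[-0.91 -6.56 -0.01]
[ 5.15 -3.09 -0.  ]
[ 4.69 -1.26  0.  ]
150 230 [ 0.515  0.653 -0.465]
110 200 [0.541 0.507 0.197]
90 200 [0.543 0.569 0.195]
172 230 [ 0.536  0.634 -0.697]
176 260 [ 0.384  0.629 -0.754]
```

step_arm:
  motion:
    - [0.0,[0,0,-0.2],0]
    - [0.0,[0,0,-0.5],0]
    - [0.0,[0,0,-0.7],0]
    - [0.0,[0,0,-0.7],0]
    - [0.0,[0,0,-0.7],0]
    - [0.0,[0,-0.2,-0.5],0]
    - [0.0,[-0.1,-0.5,0],0]
    - [0.0,[-0.1,-0.7,0],0]
    - [0.0,[-0.1,-0.8,0],0]
    - [0.0,[-0.1,-0.8,0],0]
    - [0.0,[-0.1,-0.8,0],0]
    - [0.0,[-0.1,-0.8,0],0]
    - [0.0,[-0.1,-0.7,0],0]
    - [0.0,[-0.1,-0.6,0],0]
    - [0.0,[-0.1,-0.4,0],0]
    - [0.0,[0,-0.26,0],0]
    - [0.0,[0,0,0],0]

```text
time_s: 21.48
position: [0.418, -0.1186, 0.089]
tcp_rot: [-3.14, 0.0, 1.031]
wrist_force: [0.4, 0.7, -1.5]
opening: 0.0321
```

```bash
python3 snap.py p15 1; python3 - <<'E'
from h import *
from rig import r
s=r.sense(); print(s['joint_pos'].round(2),s['opening']); print(units(s,[.42,.06,.09]))
E
```

```text
21.5333 [ 0.4198 -0.1193  0.0891] [ 3.141 -0.     1.031] [-0.15549638  0.0914254 ] [ 0.5 -0.3 -1.9]
[ 0.15  0.53  0.09  2.2  -0.12  0.41 -0.2 ] 0.031991126763335494
[ 5.13 -3.07 -0.03]
```

View pics/p15.png

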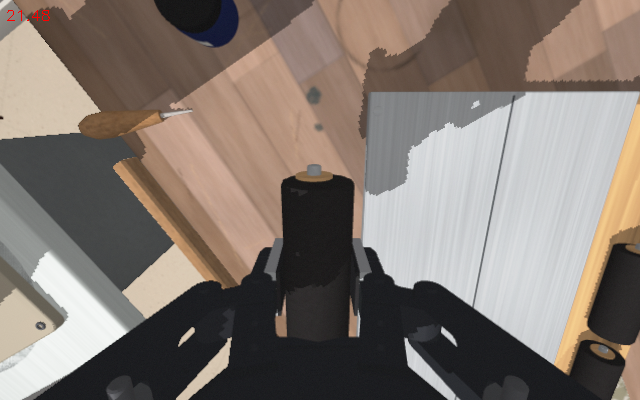

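step_arm:
  motion:
    - [0.0,[0.4,-0.25,0],0]
    - [0.0,[0.7,-0.4,0],0]
    - [0.0,[0.8,-0.5,0],0]
    - [0.0,[0.8,-0.5,0],0]
    - [0.0,[0.8,-0.5,0],0]
    - [0.0,[0.8,-0.46,0],0]
    - [0.0,[0.8,-0.46,0],0]
    - [0.0,[0.8,-0.25,0],0]
    - [0.0,[0.8,-0.21,0],0]
    - [0.0,[0.8,-0.2,0],0]
    - [0.0,[0.8,-0.2,0],0]
    - [0.0,[0.7,-0.2,0],0]
    - [0.0,[0.4,-0.15,0],0]
    - [0.0,[0.2,0,0],-1]
    - [0.0,[0,0,0],-1]
    - [0.0,[0,0,0],-1]
    - [0.0,[0,0,0],0]

```text
time_s: 22.95
position: [0.4583, 0.1935, 0.0888]
tcp_rot: [3.141, -0.0, 1.333]
wrist_force: [-0.4, -0.2, -1.6]
opening: 0.032
```

```bash
python3 snap.py p16 1; python3 - <<'E'
from h import *
from rig import r,cams
s=r.sense(); print(s['joint_pos'].round(2),s['opening']); print(units(s,[.463,.219,.09]))
im,d=cams.get_image("top"); cv2.imwrite("pics/t16.png",cv2.resize(im[130:260,180:310],(600,600),interpolation=cv2.INTER_CUBIC))
E
```

```text
23.0 [0.4582 0.1933 0.0888] [ 3.141 -0.     1.328] [-0.28290148  0.37943407] [ 0.3 -0.1 -2.2]
[-0.53  0.59  0.11  2.05 -0.12  0.51 -0.57] 0.032341952624440506
[ 0.87 -0.05 -0.04]
```

View pics/p16.png

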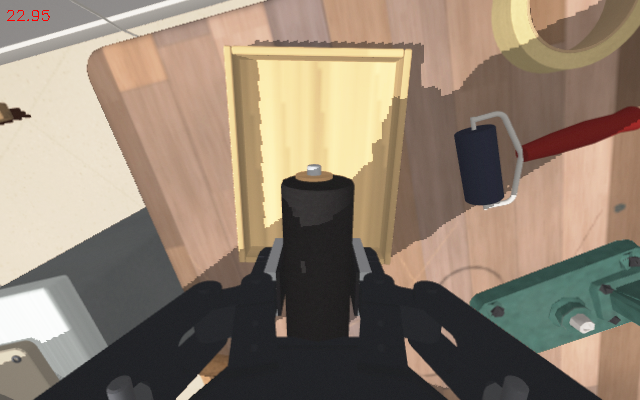

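View pics/t16.png

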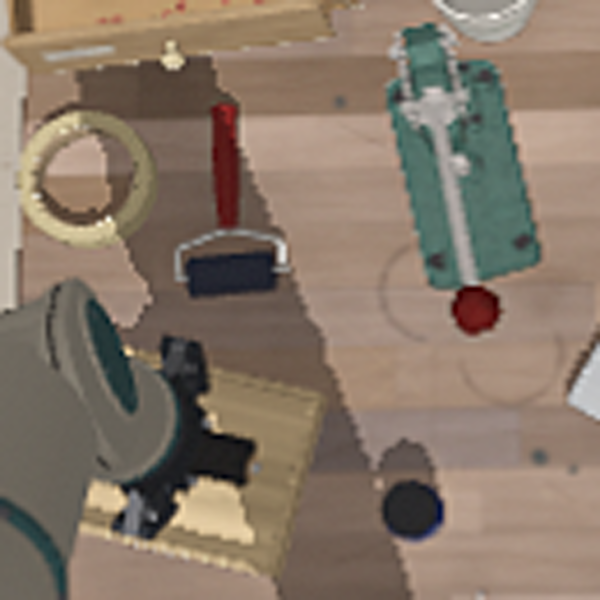

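```bash
python3 - <<'E'
from loc import *
c=cams.get_calibration("wrist")
w=pix2plane(c,[(225,46),(412,48),(238,262),(391,264)],.03); print(w.round(4)); print(np.linalg.norm(w[0]-w[1]),np.linalg.norm(w[0]-w[2]),w.mean(0))
s=r.sense(); print(units(s,[*w.mean(0)[:2],s['position'][2]]))
R=Ro.from_euler('xyz',s['tcp_rot']).as_matrix(); print(((w-s['position'])@R*1000).round(0))
E
```

```text
[[0.4218 0.3258 0.03  ]
 [0.5545 0.2916 0.03  ]
 [0.3739 0.1543 0.03  ]
 [0.5101 0.1185 0.03  ]]
0.13705326718237001 0.17813404820325715 [0.46509298 0.22255453 0.03      ]
[ 1.01 -0.01  0.  ]
[[120. -67.  59.]
 [119.  70.  59.]
 [-58. -72.  59.]
 [-60.  69.  59.]]
```

step_arm:
  motion:
    - [0.0,[0.4,0,0],0]
    - [0.0,[0.4,0,0.2],0]
    - [0.0,[0.17,0,0.5],0]
    - [0.0,[0,0,0.6],0]
    - [0.0,[0,0,0.6],0]
    - [0.0,[0,0,0.6],0]
    - [0.0,[0,0,0.5],0]
    - [0.0,[0,0,0.3],0]
    - [0.0,[0,0,0.2],0]
    - [0.0,[0,0,0.1],0]
    - [0.0,[0,0,0],0]

```text
time_s: 23.97
position: [0.4645, 0.2223, -0.0195]
tcp_rot: [-3.141, 0.0, 1.331]
wrist_force: [-0.8, -0.8, -1.3]
opening: 0.032
```

```bash
python3 snap.py p17 1
```

```text
24.0167 [ 0.4648  0.2223 -0.019 ] [ 3.141 -0.     1.331] [-0.29209634  0.40767801] [ 0.3  0.3 -1.1]
```

View pics/p17.png

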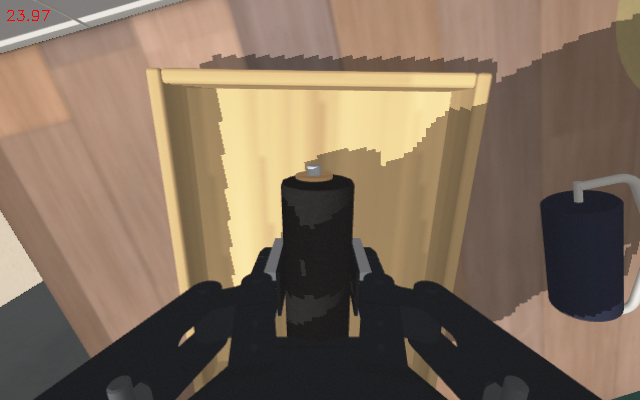

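step_arm:
  motion:
    - [0.0,[0,0,0.1],0]
    - [0.0,[0,0,0],0]
    - [0.6,[0,0,0],0]
    - [0.6,[0,0,0],0]
    - [0.6,[0,0,0],0]
    - [0.6,[0,0,0],0]
    - [0.6,[0,0,-0.4],0]
    - [0.6,[0,0,-0.7],0]
    - [0.6,[0,0,-0.8],0]
    - [0.6,[0,0,-0.8],0]
    - [0.6,[0,0,-0.8],0]
    - [0.6,[0,0,-0.5],0]
    - [0.6,[0,0,0],0]

```text
time_s: 25.1
position: [0.4667, 0.2229, 0.1018]
tcp_rot: [3.136, -0.005, 1.331]
wrist_force: [0.5, 0.3, 0.1]
opening: 0.0513
```

```bash
python3 snap.py p18 4 6; python3 - <<'E'
from loc import *
im,d,W=cloud("wrist"); Z=W[...,2]
m=(im.max(2)<70)&(d>0)&(Z>.008)&(Z<.06)&(abs(W[...,0]-.465)<.07)&(abs(W[...,1]-.2225)<.09)
q=W[m]; print(m.sum(), q.min(0),q.max(0), np.median(q,0))
im,d=cams.get_image("top"); cv2.imwrite("pics/t18.png",cv2.resize(im[130:270,170:445],(800,407),interpolation=cv2.INTER_CUBIC))
E
python3 loc.py top
```

```text
26.2 [0.4645 0.2219 0.0979] [ 3.142 -0.     1.331] [-0.29213952  0.40722118] [-0.1 -1.  -1. ]
3572 [0.43615809 0.17650812 0.0141192 ] [0.48778202 0.26934195 0.04093771] [0.46268686 0.22702909 0.03706969]
plate z 0.019679509011041207
blob px [383. 180.] n 221 X 0.1142..0.1491 Y -0.043..0.043 ztop 0.0514 Xridge 0.1292
blob px [412. 196.] n 233 X 0.1146..0.1496 Y -0.158..-0.069 ztop 0.0512 Xridge 0.1300
```

View pics/p18.png

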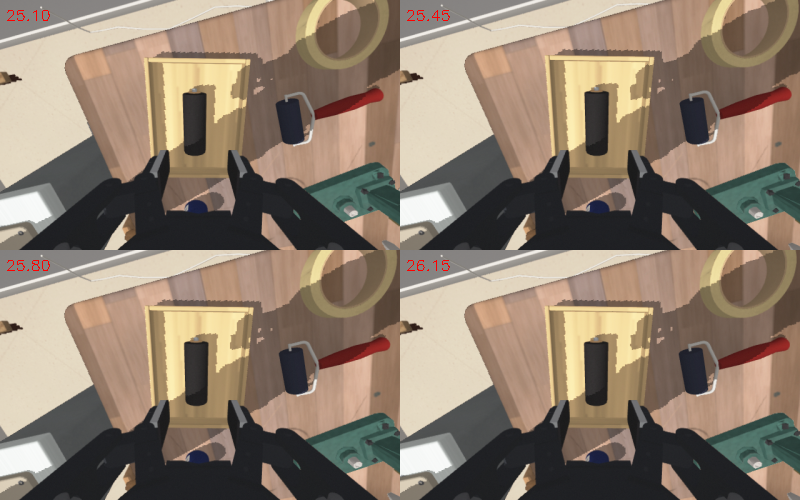

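View pics/t18.png

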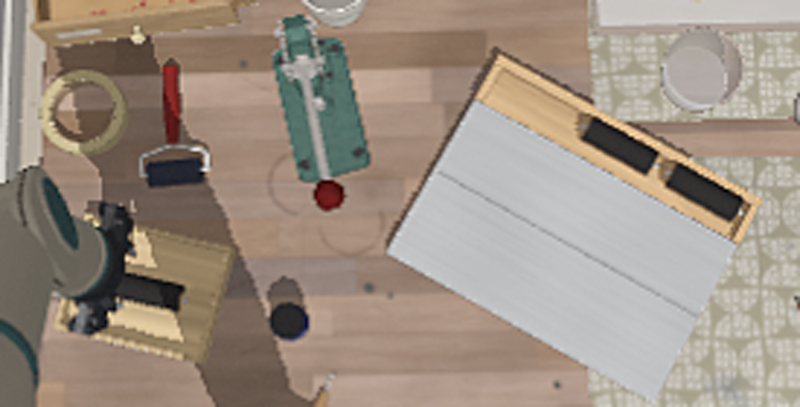

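All three rollers are in place and at rest: the faulty one is near the tray centre (top at z≈0.040), and the two true ones are in the gutter (x≈0.131). The bystanders have not moved and the gripper is clear, so I'm handing in.

```bash
python3 -c "
from rig import workorder
print(workorder.job_done())"
```

```text
the job is handed in; nothing more can be done
None
```

The job is handed in: the two true rollers are in the gutter and the off-centre one is in the reject tray, at 26 s of the 64 s allowed.

- **True rollers:** The right and middle rollers ran on evenly after a 0.1 m/s tap, so I rolled both into the gutter. The wrist camera's last look put them at x ≈ 132 mm, centres about 31 mm above the table. The top camera read 129–130 mm and about 3 mm higher (tops at 51 mm against 48 mm). It reads all the rollers about that much high, so I took the wrist camera's figure.
- **Off-centre roller:** The left roller followed the fingers back. Pushed over its hump, it crossed the line, rocked and settled at about x = 40 mm, against about 34 mm expected for one full turn. I then picked it up and laid it in the tray. It lies within about 1 cm of the tray's centre, at rest, its top about 40 mm above the table.
- **Bystanders:** The tape, brayer and pot look unmoved in the last top image; I judged this by eye, without measuring them.
- **Disagreement found:** The real fingertips sit about 35 mm behind the reported TCP, as both the wrist and scene cameras showed. My first push passed over the right roller without moving it, so I corrected for the offset in every later move.

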